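# Tap a stuck tart tin off its base

### The job

The shortbread has been stood on a low food tin to unmould it, but the tin's fluted ring is stuck to its base plate and too hot to touch. Pick up the small rubber-footed mallet and tap the ring down lightly on its two lugs, alternating sides and never forcing a side that has jammed, until the ring drops free onto the worktop; do not hit the shortbread. Then stand the mallet upright on the worktop, clear of the ring, leaving everything else where it is.

Things in the scene. Friction and masses are not known exactly. Their poses are not given: they have to be found in the camera images.
- stand_tin: Round food tin, 86 mm across, 40 mm high, fixed to the worktop; origin at the centre of its underside (z = 0), z up. On it lies the base plate of a tart tin with a shortbread; round that is stuck the tin's fluted metal ring, 25 mm high, 125 mm across its top edge (at first 64 mm up), with two flat rounded lugs on the stand's +y and -y sides, 42 mm wide, 62 to 107 mm from the axis.
- tin_ring (a joint): How far the ring has gone down in m: 0 to 0.001 at the start, 0.039 when it lies on the worktop. It only goes down and tilts to either lug. Tap each lug in the middle of its flat top, 84 mm from the stand's axis: 58.5 mm above the worktop less this value, but up to 5.5 mm higher or lower, as the hand-riveted lugs sit uneven by an unmeasured amount: feel for them.
- shortbread: Golden scored shortbread on the base plate, 102 mm across, top 56.5 mm above the worktop; origin at the plate's underside. The ring sticks to the plate's edge at each lug side by itself: 6 to 9.5 N on a lug makes that side creep down while the far one stays, until the ring jams askew and stops dead. Both sides let go some 8 to 10 mm down; then the ring drops.
- mallet: Small upright beech mallet standing on its head, 161 mm tall, about 0.19 kg, two dark lines round the head. Origin: centre of its underside; z up its handle. Black rubber foot 34 mm across, 12 mm high (yields 1 mm for each 12 N); head 39 mm across up to 58 mm; round handle 23 mm across from 67 to 148 mm. It stands to the left or right of the tart tin.
- mallet_grip (a point): Middle of the mallet's handle, 115 mm above its underside: where to grip it from above. On the jam: from one jam to the other a lug goes down about 2 mm (0.016 rad), so it takes some 4 to 10 taps. Forcing a jammed lug on takes over 16 N, and 15 N already spoils the thin tin; tapping it again does nothing, but now the other lug will go down.
- kitchen_timer: Red wind-up timer, 69 mm across and 68 mm high, loose; origin under its centre. It stands at the side where the mallet does not.
- mug_1: White mug with a green band, 86 mm across and 90 mm high, handle out to 122 mm, loose; origin under its centre.
- salt_shaker: Glass salt shaker, 44 mm across and 90 mm high, loose; origin under its centre.
- garlic: Garlic bulb, 56 mm, loose; origin under its centre.
- tumbler: Clear glass tumbler, 80 mm across and 91 mm high, loose; origin under its centre.
Not all that is in view belongs to the job. Several things have the shape of the mallet; the one meant has the colours described above.

How it is judged (in metres and radians):
On the way, in this order (a step that is already met when the one before it is completed fails the run):
1. the mallet is lifted off the worktop (height (world z) of mallet above 0.04 m), for 0.1 s.
2. the ring has been walked down part of the way (value of joint tin_ring above 0.003 m), for 0.05 s.
3. the ring has dropped free to the worktop (value of joint tin_ring above 0.035 m), for 0.1 s.
At the end, for the whole second after the job is handed in: The ring lies on the worktop round the food tin (gone down by more than 35 mm); the mallet stands upright on the worktop (underside below 6 mm, within 0.1 rad), at rest, beside the ring (more than 100 mm from the food tin's axis), released (value of joint tin_ring above 0.035 m and height (world z) of mallet below 0.006 m and angle between mallet's own z axis and vertical below 0.1 rad and linear speed of mallet below 0.02 m/s and horizontal distance between mallet and stand_tin above 0.1 m); the robot touches nothing.
It fails at once if the mallet pushes on the tart tin with more than 15 N (a tap forced through the jam, or a blow) (contact force between mallet and stand_tin above 15 N).
It fails at once if the hot tin is touched by the fingers or the arm (contact force between any of the fingers, the arm and stand_tin above 1 N).
It fails at once if the shortbread is hit (contact force between mallet and shortbread above 1 N).
It fails at once if a bystander is shoved away (distance of any of kitchen_timer, mug_1, salt_shaker, garlic, tumbler from where it was at the start of the episode above 0.03 m).
It also fails if it takes over 64 s, if anything falls off the work surface, if the arm or the gripper's body presses on something with over 40 N, if the wrist force passes 120 N, or if a joint passes its speed limit or range.

### The arm

A 6-joint arm with a two-finger parallel gripper is mounted at the origin on a cart in front of the work surface, level with it; the furniture and walls round the work are solid. World frame = base frame: x ahead of the robot, y to its left, z up, the work surface at z = 0. Lengths are in m, angles in degrees, forces in N, time in s.
With the tool pointing down it reaches from about 0.35 to 0.875 m from the base axis. Payload 4.2 kg.
Tool frame: the origin (TCP) lies on the centre line of the jaws, within the pads' length; the fingertips stand 19 mm ahead of it and the grasp point (between the pads) is the TCP; z points along the fingers, y is the line along which they close (so a half turn about z gives the same grasp; the last joint's range is limited). The gripper opens to 87 mm and grips with 3 to 60 N. Pads are 19 mm wide; open, the fingers measure 117 mm over their backs; the gripper's body (75 mm by 190 mm) begins 51 mm behind the grasp point.
Start: joints at [78.644, 22.042, 0.453, 0, -68.411, -14.817], TCP at [0.276, 0.561, 0.206] pointing down, gripper open.
Joint ranges: [-179.83, 179.83], [-69.29, 118.12], [-61.27, 80.66], [-181.25, 117.63], [-171.15, -9.14], [-177.46, 177.46]. Speed limits (degrees/s): [159.86, 159.86, 180, 180, 180, 180].

### API

Orientations are given as a 3x3 rotation matrix whose columns are the frame's x, y, z axes.
In Python, from station import sense, capture, finish_job, search_frame, masks_of gives the robot as it stands.
- The arm moves only by the tool drive_tool, never from a script. Its argument "rows" is a list of rows, each a list of 7 numbers: the opening in per cent of the stroke, from 0 (shut) to 100 (fully open), then the shift along the world's x, y, z in mm, then the turn, a rotation vector about the world's x, y, z in rad. In form: [[fingers, dx, dy, dz, wx, wy, wz], ...]. A call has 1 to 5 rows; each row shifts and turns the commanded pose from where the row before left it; what a row does not reach is not made up. A row lasts 1/12 s, in which the tool goes at most 41.7 mm and 7.16 degrees, less where a joint would pass 70% of its speed; a pose out of reach is approached as far as the arm can. A call is refused whole if a number of a shift passes 41.7 or a number of a turn 0.125, either way. A call with a gripper value outside its range is refused whole. The fingers move at their own pace and stop on an object; the grip force is fixed at half the most. Time passes only in rows, so rows that do not move let the fingers close. It gives the time, the measured TCP pose, the force, the opening and the grip force at its end, in the units of the state.
- sense(): the state, without advancing time (a new reading comes with each control period).
- capture(name): name is "scene" or "top"; returns a dict with "frame" (384x512x3 uint8, red, green, blue), "z_map" (384x512 float32, m along the optical axis (not along the pixel's ray), 0 where there is no reading), "fx", "fy", "cx", "cy" (pixels), "distortion" ([k1, k2, p1, p2, k3] as OpenCV has them; the pictures are not rectified), "R" (3x3) and "t" (3): a world point X has camera coordinates R X + t. Camera axes: x right, y down, z forward; pixel columns grow to the right and rows downward; lengths in m; the calibration is good to about 2 mm. A picture is of the moment at which its call begins.
- finish_job(): hands the job in; it is judged then, once.
Trained networks look in a picture, given as the dict that the camera call returned (one of the last four; its "shot" number tells which), for a name from the list of things; names that differ only in an ending like _2 or _b are one class to them, and where a whole thing is asked for, a point or a joint stands for the part that bears it (a point fixed in the world has none). Each returns a list of dicts, best first, with "p" (0 to 1); they miss things now and then, are a little off and sometimes report something else, mostly with a low value. They report only what shows in the picture. A call takes as long as a camera call. They do not tell look-alikes from the thing itself.
- search_frame(label, picture): "xy" ([column, row] in pixels, amid what is visible of it).
- masks_of(label, picture): "region" (384x512 bool, what is visible of it) and "xy" ([column, row] in pixels, amid what is visible of it).
The state is a dict: "time_s": time; "joints": joint angles; "joint_velocities": joint speeds; "effort": joint torques, N m; "tcp_pos": TCP position; "ee_rot": TCP orientation; "wrist_force": force on the tool from outside, world axes, zero at the start; "moment": the same for the moment, N m; "gripper_width": opening from 0.0 (shut) to 1.0 (fully open); "gripper_force": force on a finger pad.
Only numpy, scipy, OpenCV 4.12 (cv2) and the standard library are available. Lean on these libraries where they do the work, as an engineer would, in place of code of your own. Each camera call takes 0.05 s, during which the arm holds its last target. There are 200 camera calls.

## Working session

There is one attempt and no reset: what is moved stays moved. The work goes in short steps, Python scripts to look and compute and a tool call to move; the robot and the scene stay as the last step left them, time stands still between calls to the robot, and variables do not carry over. Pictures are saved under pics/ and viewed, at most 10 in all, crops included, and the job is handed in when it is done.

Besides the shell and the picture viewer there is one more tool, called after "Call:" as name(argument=value, ...), one argument or row to a line, values as JSON. drive_tool: Moves the arm, as the interface text tells. Its arguments: {"type":"object","properties":{"rows":{"type":"array"}},"required":["rows"]}

```bash
mkdir -p pics; cat > h.py <<'E'
import numpy as np, cv2
from station import *
def world(p,uv,z=None):
    K=np.array([[p['fx'],0,p['cx']],[0,p['fy'],p['cy']],[0,0,1]]);R=np.array(p['R']);t=np.array(p['t'])
    q=cv2.undistortPoints(np.array(uv,float).reshape(-1,1,2),K,np.array(p['distortion'],float)).reshape(-1,2)
    return q,R,t
def cloud(p,m):
    v,u=np.nonzero(m&(p['z_map']>0)); d=p['z_map'][v,u]
    q,R,t=world(p,np.c_[u,v]); X=np.c_[q*d[:,None],d]
    return (X-t)@R
E
python3 - <<'E'
from h import *
P={}
for c in('scene','top'):
    p=capture(c);cv2.imwrite(f'pics/{c}.png',p['frame'][:,:,::-1]);P[c]=p
    for l in('mallet','stand_tin','shortbread','kitchen_timer','mug_1','salt_shaker','garlic','tumbler'):
        for r in masks_of(l,p)[:3]:
            X=cloud(p,r['region'])
            if len(X): print(c,l,round(r['p'],2),np.round(r['xy']),np.round(np.percentile(X,[3,50,97],axis=0),3).tolist())
a=cv2.imread('pics/scene.png');b=cv2.imread('pics/top.png')
cv2.imwrite('pics/both.png',cv2.resize(np.vstack([a,b]),None,fx=.78,fy=.78))
print(sense())
E
```

```text
scene mallet 0.82 [344. 295.] [[0.403, -0.371, 0.015], [0.412, -0.358, 0.08], [0.426, -0.342, 0.163]]
scene mallet 0.75 [355. 232.] [[0.577, -0.295, 0.003], [0.586, -0.282, 0.072], [0.613, -0.26, 0.161]]
scene mallet 0.6 [300. 262.] [[0.419, -0.247, 0.002], [0.428, -0.234, 0.07], [0.504, -0.203, 0.162]]
scene stand_tin 0.63 [243. 204.] [[0.478, -0.082, 0.008], [0.526, 0.0, 0.057], [0.59, 0.089, 0.065]]
scene shortbread 0.62 [245. 199.] [[0.488, -0.037, 0.053], [0.532, 0.008, 0.057], [0.579, 0.052, 0.061]]
scene kitchen_timer 0.65 [172. 180.] [[0.458, 0.226, 0.006], [0.479, 0.244, 0.038], [0.512, 0.275, 0.068]]
scene mug_1 0.88 [141. 208.] [[0.271, 0.162, 0.009], [0.327, 0.19, 0.06], [0.376, 0.244, 0.09]]
scene mug_1 0.17 [381. 203.] [[0.722, -0.321, 0.001], [0.742, -0.287, 0.06], [0.82, -0.235, 0.092]]
scene salt_shaker 0.82 [230. 148.] [[0.694, 0.213, 0.004], [0.704, 0.223, 0.049], [0.722, 0.242, 0.089]]
scene garlic 0.8 [300. 180.] [[0.709, -0.056, 0.01], [0.723, -0.038, 0.034], [0.75, -0.012, 0.048]]
scene garlic 0.17 [249. 208.] [[0.476, -0.088, 0.041], [0.53, -0.003, 0.061], [0.
[... 1345 characters left out ...]
6.84100225e+01, -1.48159410e+01]), 'joint_velocities': array([-0.01689484, -0.01539558,  0.02795491,  0.09331288,  0.0453157 ,
        0.03412872]), 'effort': array([ 6.29108545e-04, -3.90454853e+01,  1.87620825e+01,  4.22429591e+00,
        1.55725004e-02, -2.08087857e-05]), 'tcp_pos': array([0.27562557, 0.56092179, 0.20605185]), 'ee_rot': array([[ 8.97483560e-01, -4.41047911e-01, -6.38193042e-06],
       [-4.41047911e-01, -8.97483560e-01,  2.25745627e-05],
       [-1.56841413e-05, -1.74455618e-05, -1.00000000e+00]]), 'wrist_force': array([0.60511977, 0.69001   , 0.74044212]), 'moment': array([ 0.03719536,  0.0173266 , -0.00786881]), 'gripper_force': 0.0, 'gripper_width': 1.001072311618072}
```

View pics/both.png

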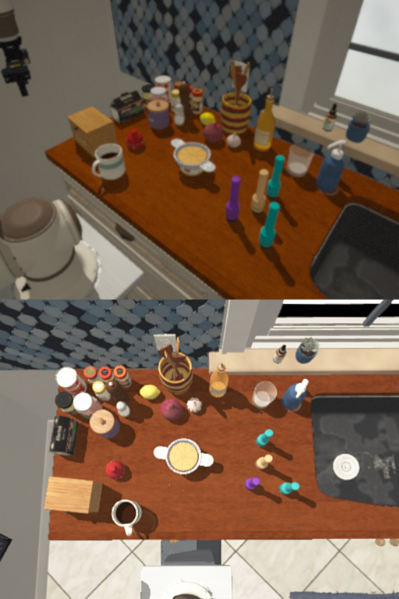

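```bash
python3 - <<'E'
import cv2,numpy as np
a=cv2.imread('pics/scene.png')[190:345,265:405];b=cv2.imread('pics/top.png')[175:275,290:400]
cv2.imwrite('pics/crop.png',np.hstack([cv2.resize(a,(470,520)),cv2.resize(b,(330,300))if 0 else cv2.copyMakeBorder(cv2.resize(b,(330,300)),0,220,0,0,0)]))
E
```

```text
(no output)
```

View pics/crop.png

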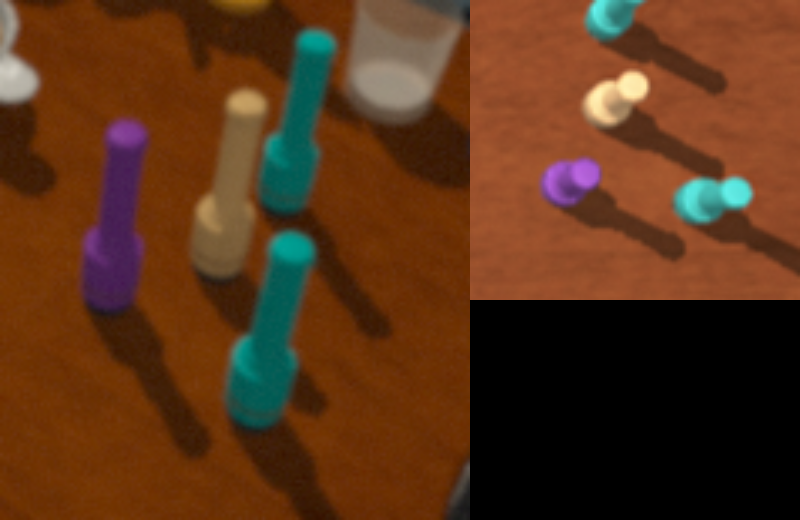

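The beech mallet is the one at top-view pixel (338,208). The purple (318,233) and teal ones are look-alikes. Next I'll measure the handle top, the tin axis and the lugs.

```bash
cat >> h.py <<'E'
from scipy.optimize import least_squares
def fitc(X,r):
    s=least_squares(lambda c:np.hypot(X[:,0]-c[0],X[:,1]-c[1])-r,np.median(X[:,:2],0),loss='soft_l1',f_scale=.001);return s.x
def rays_meet(a,b):
    A=[];B=[]
    for p,uv in(a,b):
        q,R,t=world(p,[uv]);d=R.T@np.r_[q[0],1];d/=np.linalg.norm(d);o=-R.T@t;M=np.eye(3)-np.outer(d,d);A.append(M);B.append(M@o)
    return np.linalg.solve(sum(A),sum(B))
E
python3 - <<'E'
from h import *
tops=[]
full=np.ones((384,512),bool)
for c in('scene','top'):
    p=capture(c);hsv=cv2.cvtColor(p['frame'],cv2.COLOR_RGB2HSV)
    v,u=np.nonzero(p['z_map']>0);X=cloud(p,full)
    near=(np.hypot(X[:,0]-.507,X[:,1]+.268)<.05)&(X[:,2]>.02)
    Y=X[near];print(c,'all',len(Y))
    for lo,hi in((.02,.055),(.07,.14),(.156,.17)):
        k=(Y[:,2]>lo)&(Y[:,2]<hi);print('  ',lo,k.sum(),np.median(Y[k],0).round(4),fitc(Y[k],.0195 if hi<.06 else .0115).round(4))
    k=near&(X[:,2]>.1555); tops.append((p,(u[k].mean(),v[k].mean())))
    n=np.hypot(X[:,0]-.535,X[:,1]-.008)<.13
    Y=X[n]
    rim=Y[(Y[:,2]>.061)&(Y[:,2]<.07)];cen=fitc(rim,.0615);r=np.hypot(*(Y[:,:2]-cen).T)
    L=Y[(r>.07)&(r<.106)&(Y[:,2]>.045)&(Y[:,2]<.072)]
    print('  rim',cen.round(4),len(rim),'z',np.median(rim[:,2]).round(4))
    s=masks_of('shortbread',p)[0]['region'];S=cloud(p,s);print('  sb',S.mean(0).round(4))
    for sg in(1,-1):
        l=L[(L[:,1]-cen[1])*sg>0];m=l.mean(0);print('  lug',len(l),m.round(4),'lugz',np.median(l[:,2]).round(4),'ang',np.degrees(np.arctan2(*(sg*(m[:2]-cen))[::-1])).round(2),np.hypot(*(m[:2]-cen)).round(4))
print('tri top',rays_meet(*tops).round(4))
E
```

```text
scene all 658
   0.02 169 [ 0.4962 -0.2796  0.0376] [ 0.5124 -0.2713]
   0.07 232 [ 0.5021 -0.2766  0.1058] [ 0.5116 -0.2721]
   0.156 86 [ 0.5074 -0.2735  0.1605] [ 0.511  -0.2723]
  rim [0.5339 0.0082] 384 z 0.063
  sb [0.5337 0.0081 0.0568]
  lug 110 [0.5478 0.0928 0.0617] lugz 0.0617 ang 80.62 0.0858
  lug 148 [ 0.5186 -0.0765  0.0607] lugz 0.0609 ang 79.77 0.086
top all 256
   0.02 44 [ 0.5008 -0.2565  0.0418] [ 0.5117 -0.2717]
   0.07 52 [ 0.5045 -0.2622  0.106 ] [ 0.4995 -0.255 ]
   0.156 62 [ 0.5109 -0.2709  0.1596] [ 0.5107 -0.2716]
  rim [0.5352 0.0106] 321 z 0.0629
  sb [0.5329 0.0105 0.0537]
  lug 177 [0.5494 0.0943 0.0605] lugz 0.0604 ang 80.35 0.0849
  lug 185 [ 0.5207 -0.0743  0.0592] lugz 0.0593 ang 80.27 0.0861
tri top [ 0.5111 -0.2722  0.1565]
```

Call:
drive_tool(
  rows=[
    [100,10,-37,10,0,0,0],
    [100,10,-37,10,0,0,0],
    [100,10,-37,10,0,0,0],
    [100,10,-37,10,0,0,0],
    [100,10,-37,10,0,0,0],
  ],
)

```text
time_s: 1.52
tcp_pos: [0.3258, 0.3741, 0.2565]
ee_rot: [[0.898, -0.441, 0.0], [-0.441, -0.898, 0.0], [0.0, -0.0, -1.0]]
wrist_force: [1.2, 1.0, -0.1]
gripper_width: 1.002
gripper_force: 0.0
```

Call:
drive_tool(
  rows=[
    [100,11,-38,0,0,0,0],
    [100,11,-38,0,0,0,0],
    [100,11,-38,0,0,0,0],
    [100,11,-38,0,0,0,0],
    [100,11,-38,0,0,0,0],
  ],
)

```text
time_s: 1.93
tcp_pos: [0.3807, 0.1841, 0.2565]
ee_rot: [[0.898, -0.44, 0.001], [-0.44, -0.898, 0.001], [0.0, -0.001, -1.0]]
wrist_force: [0.1, -0.4, 0.4]
gripper_width: 0.998
gripper_force: 0.0
```

Call:
drive_tool(
  rows=[
    [100,11,-38,0,0,0,0],
    [100,11,-38,0,0,0,0],
    [100,11,-38,0,0,0,0],
    [100,11,-38,0,0,0,0],
    [100,11,-38,0,0,0,0],
  ],
)

```text
time_s: 2.35
tcp_pos: [0.4357, -0.006, 0.2566]
ee_rot: [[0.898, -0.441, 0.001], [-0.441, -0.898, 0.0], [0.001, -0.001, -1.0]]
wrist_force: [1.5, 0.1, -0.2]
gripper_width: 0.997
gripper_force: 0.0
```

Call:
drive_tool(
  rows=[
    [100,11,-38,0,0,0,0],
    [100,11,-38,0,0,0,0],
    [100,11,-38,0,0,0,0],
    [100,11,-38,0,0,0,0],
    [100,11,-38,0,0,0,0],
  ],
)

```text
time_s: 2.77
tcp_pos: [0.4908, -0.1962, 0.2563]
ee_rot: [[0.897, -0.441, 0.001], [-0.441, -0.897, -0.0], [0.001, -0.0, -1.0]]
wrist_force: [0.6, 1.4, -0.4]
gripper_width: 1.0
gripper_force: 0.0
```

Call:
drive_tool(
  rows=[
    [100,10,-38,0,0,0,0],
    [100,10,-38,0,0,0,0],
    [100,0,0,-38,0,0,0],
    [100,0,0,-38,0,0,0],
    [100,0,0,0,0,0,0],
  ],
)

```text
time_s: 3.18
tcp_pos: [0.5053, -0.2688, 0.1719]
ee_rot: [[0.896, -0.444, -0.015], [-0.444, -0.896, 0.007], [-0.017, 0.001, -1.0]]
wrist_force: [-1.1, 0.3, -1.9]
gripper_width: 1.002
gripper_force: 0.0
```

```bash
python3 - <<'E'
from h import *
print(sense()['tcp_pos'])
F=[]
for c in('scene','top'):
    p=capture(c);F.append(p['frame'][:,:,::-1])
a=cv2.resize(F[0][150:300,270:420],(400,400));b=cv2.resize(F[1][140:260,280:400],(400,400))
cv2.imwrite('pics/above.png',np.hstack([a,b]))
E
```

```text
[ 0.50528269 -0.26884251  0.17190646]
```

View pics/above.png

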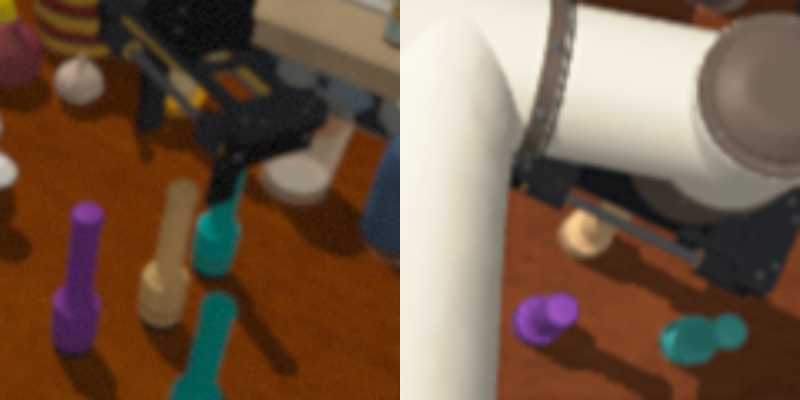

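Call:
drive_tool(
  rows=[
    [100,0,0,0,0,0,0],
    [100,0,0,0,0,0,0],
  ],
)

```text
time_s: 3.45
tcp_pos: [0.5125, -0.2703, 0.1832]
ee_rot: [[0.898, -0.44, 0.005], [-0.44, -0.898, -0.002], [0.006, -0.001, -1.0]]
wrist_force: [0.6, 0.8, 0.2]
gripper_width: 0.998
gripper_force: 0.0
```

```bash
python3 - <<'E'
from h import *
s=sense();print(s['tcp_pos'],s['ee_rot'].round(3).tolist(),s['joints'].round(2),s['wrist_force'])
p=capture('scene');cv2.imwrite('pics/above2.png',cv2.resize(p['frame'][150:300,270:420,::-1],(600,600)))
X=cloud(p,np.ones((384,512),bool))
n=np.hypot(X[:,0]-.51,X[:,1]+.27)<.1
Y=X[n&(X[:,2]>.1)&(X[:,2]<.3)]
for z in np.arange(.1,.26,.01):
    k=Y[(Y[:,2]>=z)&(Y[:,2]<z+.01)]
    if len(k):
        print(round(z,2),len(k),k.min(0)[:2].round(3),k.max(0)[:2].round(3))
K=np.array([[p['fx'],0,p['cx']],[0,p['fy'],p['cy']],[0,0,1]])
ty=s['ee_rot'][:,1];tz=s['ee_rot'][:,2]
pts=np.array([s['tcp_pos']+tz*.019+k*ty for k in(-.0435,.0435)])
print(cv2.projectPoints(pts,cv2.Rodrigues(np.array(p['R']))[0],np.array(p['t']),K,np.array(p['distortion']))[0].reshape(-1,2))
E
```

```text
[ 0.51250595 -0.27026023  0.18322766] [[0.898, -0.44, 0.005], [-0.44, -0.898, -0.002], [0.006, -0.001, -1.0]] [-1.176e+01  1.843e+01 -8.420e+00  6.000e-02 -6.283e+01  7.564e+01] [0.63890766 0.75305879 0.18548645]
0.1 93 [ 0.425 -0.289] [ 0.599 -0.221]
0.11 76 [ 0.425 -0.289] [ 0.6   -0.223]
0.12 71 [ 0.426 -0.288] [ 0.601 -0.221]
0.13 73 [ 0.426 -0.283] [ 0.515 -0.22 ]
0.14 64 [ 0.426 -0.284] [ 0.512 -0.223]
0.15 105 [ 0.424 -0.285] [ 0.517 -0.218]
0.16 109 [ 0.426 -0.283] [ 0.521 -0.219]
0.2 69 [ 0.481 -0.323] [ 0.541 -0.22 ]
0.21 82 [ 0.479 -0.322] [ 0.54  -0.219]
0.22 73 [ 0.479 -0.323] [ 0.54 -0.22]
0.23 73 [ 0.478 -0.324] [ 0.539 -0.216]
0.24 36 [ 0.479 -0.312] [ 0.544 -0.216]
0.25 30 [ 0.523 -0.232] [ 0.546 -0.215]
[[327.33057471 206.50407641]
 [350.12947417 231.65314921]]
```

View pics/above2.png

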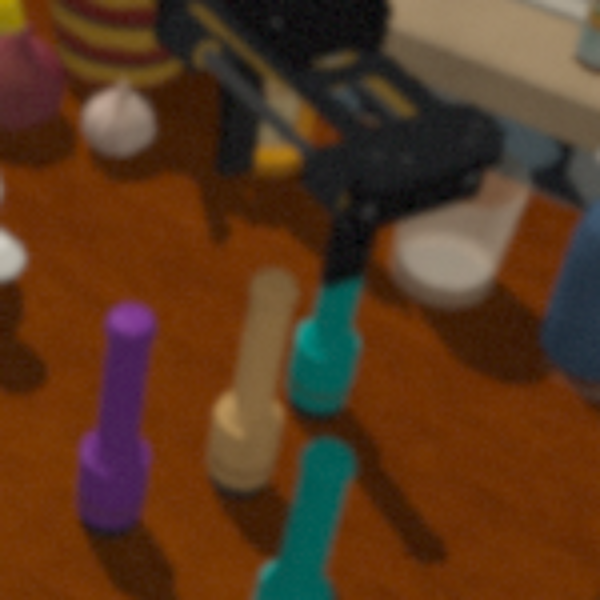

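Call:
drive_tool(
  rows=[
    [100,-1,-1,-16,0,0,0],
    [100,0,0,-16,0,0,0],
    [100,0,0,-15,0,0,0],
    [100,0,0,-15,0,0,0],
    [100,0,0,0,0,0,0],
  ],
)

```text
time_s: 3.92
tcp_pos: [0.5087, -0.2702, 0.1168]
ee_rot: [[0.898, -0.441, -0.003], [-0.441, -0.898, 0.001], [-0.003, -0.0, -1.0]]
wrist_force: [0.0, 0.7, -0.6]
gripper_width: 1.003
gripper_force: 0.0
```

Call:
drive_tool(
  rows=[
    [100,0,0,0,0,0,0],
    [100,0,0,0,0,0,0],
  ],
)

```text
time_s: 4.08
tcp_pos: [0.511, -0.2713, 0.12]
ee_rot: [[0.898, -0.44, 0.003], [-0.44, -0.898, -0.001], [0.003, -0.0, -1.0]]
wrist_force: [-0.3, 0.1, 0.8]
gripper_width: 1.002
gripper_force: 0.0
```

```bash
python3 - <<'E'
from h import *
F=[]
for i in range(2):
  for c in('scene','top'):
    p=capture(c);s=sense();print(c,s['time_s'],s['tcp_pos'],s['wrist_force'])
    if i==0:continue
    F.append(p['frame'][:,:,::-1])
    X=cloud(p,np.ones((384,512),bool))
    g=p['frame'].max(2)[p['z_map']>0]<60
    Y=X[g&(np.hypot(X[:,0]-.511,X[:,1]+.272)<.09)&(X[:,2]>.06)]
    print(len(Y),np.histogram(Y[:,2],np.arange(.06,.3,.01)))
    K=np.array([[p['fx'],0,p['cx']],[0,p['fy'],p['cy']],[0,0,1]])
    ty=s['ee_rot'][:,1];tz=s['ee_rot'][:,2]
    pts=np.array([s['tcp_pos']+tz*.019+k*ty for k in(-.0435,.0435)])
    print(cv2.projectPoints(pts,cv2.Rodrigues(np.array(p['R']))[0],np.array(p['t']),K,np.array(p['distortion']))[0].reshape(-1,2))
a=cv2.resize(F[0][150:300,270:420],(400,400));b=cv2.resize(F[1][140:260,280:400],(400,400))
cv2.imwrite('pics/low.png',np.hstack([a,b]))
E
```

```text
scene 4.1333 [ 0.51090944 -0.27133889  0.11999536] [0.10970454 0.17723544 0.25694893]
top 4.1833 [ 0.51076485 -0.27131774  0.11984303] [ 0.77754767 -0.20026671  0.55632282]
scene 4.2333 [ 0.51051661 -0.27129626  0.11955282] [ 0.56250541 -0.25389313 -0.75730032]
3737 (array([  0,   0,   0,   0,   0,   0,   0,   2,  55,  59,  52,  34,  31,
        16,  19, 138, 210, 119, 506, 493, 175, 154,  99]), array([0.06, 0.07, 0.08, 0.09, 0.1 , 0.11, 0.12, 0.13, 0.14, 0.15, 0.16,
       0.17, 0.18, 0.19, 0.2 , 0.21, 0.22, 0.23, 0.24, 0.25, 0.26, 0.27,
       0.28, 0.29]))
[[323.71053766 228.04520853]
 [345.17054462 253.58862267]]
top 4.2833 [ 0.51031971 -0.27122096  0.11928115] [ 0.59309877  0.40284172 -0.53471716]
880 (array([  0,   0,   0,   0,   0,   0,   0,   0,   1,   3,   2,   1,   3,
         1,   3,  21, 141,  56, 362,  65,   3,   0,   0]), array([0.06, 0.07, 0.08, 0.09, 0.1 , 0.11, 0.12, 0.13, 0.14, 0.15, 0.16,
       0.17, 0.18, 0.19, 0.2 , 0.21, 0.22, 0.23, 0.24, 0.25, 0.26, 0.27,
       0.28, 0.29]))
[[324.79705822 199.3524911 ]
 [354.75866427 213.48656971]]
```

View pics/low.png

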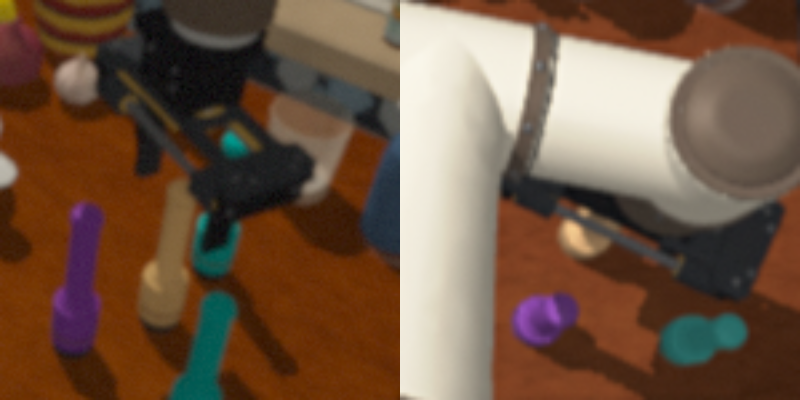

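The picture shows the fingertips about 23 mm below the mallet top, around z 0.14. The reported TCP implies 0.10, so the hand really sits about 39 mm higher than reported. I'll go down in small steps and watch the force.

Call:
drive_tool(
  rows=[
    [100,0,0,-5,0,0,0],
    [100,0,0,-5,0,0,0],
    [100,0,0,-5,0,0,0],
    [100,0,0,0,0,0,0],
    [100,0,0,0,0,0,0],
  ],
)

```text
time_s: 4.7
tcp_pos: [0.5092, -0.271, 0.1023]
ee_rot: [[0.897, -0.441, -0.002], [-0.441, -0.897, 0.0], [-0.002, 0.0, -1.0]]
wrist_force: [0.3, 0.2, -0.2]
gripper_width: 1.004
gripper_force: 0.0
```

```bash
cat > tip.py <<'E'
from h import *
p=capture('scene');s=sense();print(s['time_s'],s['tcp_pos'],s['wrist_force'])
X=cloud(p,np.ones((384,512),bool));g=p['frame'].max(2)[p['z_map']>0]<60
Y=X[g&(np.hypot(X[:,0]-s['tcp_pos'][0],X[:,1]-s['tcp_pos'][1])<.075)&(X[:,2]>.06)]
h,e=np.histogram(Y[:,2],np.arange(.06,.26,.005));print(dict(zip((e[:-1]*1000).round().astype(int).tolist(),h.tolist())))
T=X[(np.hypot(X[:,0]-.511,X[:,1]+.272)<.03)&(p['frame'][:,:,0][p['z_map']>0]>90)];print('mallet top',np.percentile(T[:,2],98))
E
python3 tip.py
```

```text
4.75 [ 0.5095416  -0.27112437  0.10272708] [-0.36739134  0.12195371 -0.24959768]
{60: 0, 65: 0, 70: 0, 75: 0, 80: 0, 85: 0, 90: 0, 95: 0, 100: 0, 105: 0, 110: 0, 115: 2, 120: 12, 125: 26, 130: 31, 135: 32, 140: 34, 145: 25, 150: 13, 155: 15, 160: 10, 165: 14, 170: 8, 175: 4, 180: 7, 185: 4, 190: 5, 195: 16, 200: 38, 205: 74, 210: 89, 215: 3, 220: 15, 225: 133, 230: 358, 235: 79, 240: 110, 245: 83, 250: 75}
mallet top 0.4890149358305383
```

No contact, and the camera again puts the tips about 39 mm above what the reading implies. Continuing down.

Call:
drive_tool(
  rows=[
    [100,0,0,-5,0,0,0],
    [100,0,0,-5,0,0,0],
    [100,0,0,-5,0,0,0],
    [100,0,0,0,0,0,0],
    [100,0,0,0,0,0,0],
  ],
)

```text
time_s: 5.17
tcp_pos: [0.5093, -0.271, 0.0875]
ee_rot: [[0.897, -0.441, -0.001], [-0.441, -0.897, 0.0], [-0.001, 0.0, -1.0]]
wrist_force: [-0.4, -0.7, -0.7]
gripper_width: 0.992
gripper_force: 0.0
```

```bash
python3 tip.py
```

```text
5.2167 [ 0.5095859  -0.27114059  0.08784853] [ 0.19620385 -0.52371939 -0.55249019]
{60: 0, 65: 0, 70: 0, 75: 0, 80: 0, 85: 0, 90: 0, 95: 0, 100: 0, 105: 13, 110: 25, 115: 28, 120: 33, 125: 22, 130: 21, 135: 19, 140: 13, 145: 9, 150: 10, 155: 13, 160: 4, 165: 5, 170: 6, 175: 6, 180: 13, 185: 29, 190: 69, 195: 78, 200: 11, 205: 20, 210: 116, 215: 357, 220: 69, 225: 112, 230: 73, 235: 71, 240: 71, 245: 61, 250: 48}
mallet top 0.4750234020505268
```

Call:
drive_tool(
  rows=[
    [100,1,0,-4,0,0,0],
    [100,0,0,-3,0,0,0],
    [100,0,0,0,0,0,0],
    [0,0,0,0,0,0,0],
    [0,0,0,0,0,0,0],
  ],
)

```text
time_s: 5.63
tcp_pos: [0.5107, -0.2711, 0.0811]
ee_rot: [[0.898, -0.441, -0.0], [-0.441, -0.898, -0.0], [-0.0, 0.0, -1.0]]
wrist_force: [0.2, -0.2, 0.1]
gripper_width: 0.918
gripper_force: 0.0
```

Call:
drive_tool(
  rows=[
    [0,0,0,0,0,0,0],
    [0,0,0,0,0,0,0],
    [0,0,0,0,0,0,0],
    [0,0,0,0,0,0,0],
    [0,0,0,0,0,0,0],
  ],
)

```text
time_s: 6.05
tcp_pos: [0.5107, -0.2711, 0.0811]
ee_rot: [[0.897, -0.441, 0.0], [-0.441, -0.897, -0.0], [0.0, -0.0, -1.0]]
wrist_force: [0.9, 0.5, 0.1]
gripper_width: 0.557
gripper_force: 0.0
```

Call:
drive_tool(
  rows=[
    [0,0,0,0,0,0,0],
    [0,0,0,0,0,0,0],
    [0,0,0,0,0,0,0],
    [0,0,0,0,0,0,0],
    [0,0,0,0,0,0,0],
  ],
)

```text
time_s: 6.47
tcp_pos: [0.5106, -0.2711, 0.081]
ee_rot: [[0.897, -0.441, -0.0], [-0.441, -0.897, -0.0], [-0.0, 0.0, -1.0]]
wrist_force: [0.2, 0.3, -0.6]
gripper_width: 0.256
gripper_force: 30.0
```

Call:
drive_tool(
  rows=[
    [0,0,0,0,0,0,0],
    [0,0,0,0,0,0,0],
  ],
)

```text
time_s: 6.63
tcp_pos: [0.5106, -0.2711, 0.081]
ee_rot: [[0.897, -0.441, -0.0], [-0.441, -0.897, 0.0], [-0.0, 0.0, -1.0]]
wrist_force: [0.6, 0.6, -0.4]
gripper_width: 0.259
gripper_force: 30.0
```

Call:
drive_tool(
  rows=[
    [0,0,0,10,0,0,0],
    [0,0,0,25,0,0,0],
    [0,0,0,25,0,0,0],
    [0,0,0,25,0,0,0],
    [0,0,0,0,0,0,0],
  ],
)

```text
time_s: 7.05
tcp_pos: [0.5138, -0.2725, 0.1724]
ee_rot: [[0.898, -0.44, 0.01], [-0.44, -0.898, -0.004], [0.011, -0.001, -1.0]]
wrist_force: [0.0, -0.6, -0.9]
gripper_width: 0.259
gripper_force: 30.0
```

Call:
drive_tool(
  rows=[
    [0,2,30,0,0,0,0],
    [0,2,35,0,0,0,0],
    [0,2,35,0,0,0,0],
    [0,2,35,0,0,0,0],
    [0,1,30,0,0,0,0],
  ],
)

```text
time_s: 7.47
tcp_pos: [0.5191, -0.1042, 0.166]
ee_rot: [[0.897, -0.441, -0.0], [-0.441, -0.897, 0.0], [-0.001, -0.0, -1.0]]
wrist_force: [0.6, -0.2, -2.5]
gripper_width: 0.26
gripper_force: 30.0
```

Call:
drive_tool(
  rows=[
    [0,0,16,0,0,0,0],
    [0,0,10,0,0,0,0],
    [0,0,5,0,0,0,0],
    [0,0,0,0,0,0,0],
    [0,0,0,0,0,0,0],
  ],
)

```text
time_s: 7.88
tcp_pos: [0.5195, -0.0756, 0.166]
ee_rot: [[0.897, -0.442, -0.0], [-0.442, -0.897, -0.0], [-0.0, 0.0, -1.0]]
wrist_force: [-0.8, 0.2, -1.3]
gripper_width: 0.254
gripper_force: 30.0
```

```bash
cat > look.py <<'E'
from h import *
s=sense();print(s['time_s'],s['tcp_pos'].round(4),s['wrist_force'].round(2),s['ee_rot'].round(4).tolist())
for c in('scene','top'):
    p=capture(c);X=cloud(p,np.ones((384,512),bool));f=p['frame'][p['z_map']>0].astype(int)
    t=s['tcp_pos'];b=t[2]-.081
    n=(np.hypot(X[:,0]-t[0],X[:,1]-t[1])<.04)
    k=n&(X[:,2]>b+.015)&(X[:,2]<b+.057)&(f[:,0]>f[:,2]+30);Y=X[k]
    if len(Y)>20: print(c,len(Y),'head',fitc(Y,.0195).round(4))
    k=n&(X[:,2]>b+.068)&(X[:,2]<b+.094)&(f[:,0]>f[:,2]+30);Y=X[k]
    if len(Y)>20: print(c,len(Y),'handle',fitc(Y,.0115).round(4))
    if c=='scene': cv2.imwrite('pics/look.png',cv2.resize(p['frame'][120:270,180:380,::-1],(800,600)))
E
python3 look.py
```

```text
7.8833 [ 0.5195 -0.0756  0.166 ] [-0.79  0.21 -1.3 ] [[0.8973, -0.4415, -0.0004], [-0.4415, -0.8973, -0.0002], [-0.0002, 0.0003, -1.0]]
scene 201 head [ 0.4932 -0.0964]
scene 75 handle [ 0.5046 -0.0873]
```

View pics/look.png

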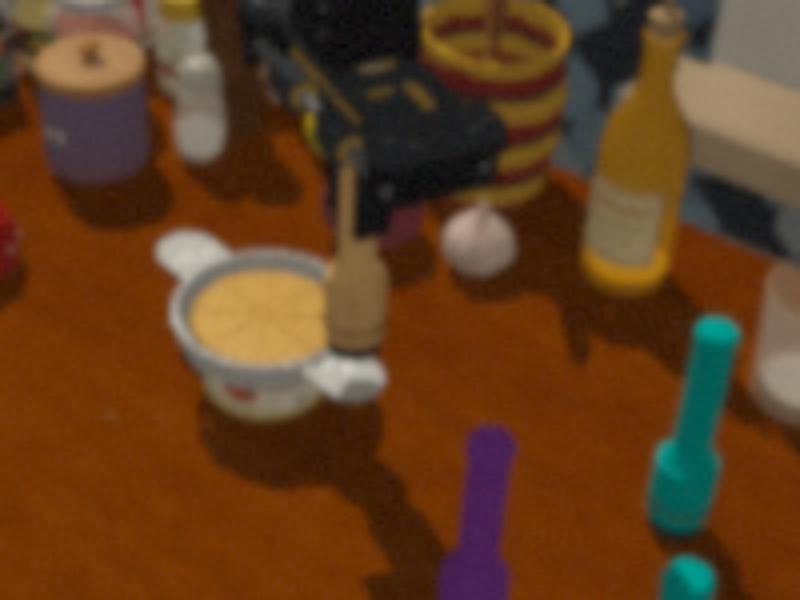

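```bash
sed -i "s/def fitc(X,r):/def fitc(X,r,i=None):/; s/np.median(X\[:,:2\],0),loss/np.median(X[:,:2],0) if i is None else i,loss/" h.py; sed -i "s/fitc(Y,.0195)/fitc(Y,.0195,t[:2])/;s/fitc(Y,.0115)/fitc(Y,.0115,t[:2])/" look.py; python3 look.py
```

```text
7.9833 [ 0.5195 -0.076   0.1659] [ 0.25 -0.4  -1.95] [[0.8968, -0.4423, -0.0003], [-0.4423, -0.8968, -0.0002], [-0.0002, 0.0003, -1.0]]
scene 211 head [ 0.5205 -0.076 ]
scene 73 handle [ 0.5206 -0.0762]
```

Call:
drive_tool(
  rows=[
    [0,0,0,-5,0,0,0],
    [0,0,0,-5,0,0,0],
    [0,0,0,-4,0,0,0],
    [0,0,0,-3,0,0,0],
    [0,0,0,-2,0,0,0],
  ],
)

```text
time_s: 8.5
tcp_pos: [0.5192, -0.0752, 0.1462]
ee_rot: [[0.897, -0.441, -0.001], [-0.441, -0.897, -0.0], [-0.001, 0.001, -1.0]]
wrist_force: [-0.7, -1.0, -2.1]
gripper_width: 0.255
gripper_force: 30.0
```

Call:
drive_tool(
  rows=[
    [0,0,0,0,0,0,0],
    [0,0,0,0,0,0,0],
    [0,0,0,-0.3,0,0,0],
    [0,0,0,-0.3,0,0,0],
    [0,0,0,0,0,0,0],
  ],
)

```text
time_s: 8.92
tcp_pos: [0.5197, -0.075, 0.1466]
ee_rot: [[0.898, -0.441, 0.0], [-0.441, -0.898, 0.0], [0.0, -0.0, -1.0]]
wrist_force: [0.3, 0.3, -1.6]
gripper_width: 0.256
gripper_force: 30.0
```

Call:
drive_tool(
  rows=[
    [0,0,0,-0.3,0,0,0],
    [0,0,0,-0.3,0,0,0],
    [0,0,0,0,0,0,0],
  ],
)

```text
time_s: 9.17
tcp_pos: [0.5196, -0.0751, 0.1458]
ee_rot: [[0.897, -0.441, -0.0], [-0.441, -0.897, 0.0], [-0.0, -0.0, -1.0]]
wrist_force: [-0.6, -0.6, -0.9]
gripper_width: 0.257
gripper_force: 30.0
```

Call:
drive_tool(
  rows=[
    [0,0,0,-0.3,0,0,0],
    [0,0,0,-0.3,0,0,0],
    [0,0,0,0,0,0,0],
  ],
)

```text
time_s: 9.42
tcp_pos: [0.5196, -0.0751, 0.1452]
ee_rot: [[0.897, -0.441, -0.0], [-0.441, -0.897, 0.0], [-0.0, 0.0, -1.0]]
wrist_force: [-0.0, 0.2, -2.3]
gripper_width: 0.261
gripper_force: 30.0
```

Call:
drive_tool(
  rows=[
    [0,0,0,-0.3,0,0,0],
    [0,0,0,-0.3,0,0,0],
    [0,0,0,0,0,0,0],
  ],
)

```text
time_s: 9.67
tcp_pos: [0.5196, -0.0751, 0.1446]
ee_rot: [[0.897, -0.441, -0.0], [-0.441, -0.897, -0.0], [-0.0, 0.0, -1.0]]
wrist_force: [0.4, 0.5, -0.7]
gripper_width: 0.258
gripper_force: 30.0
```

Call:
drive_tool(
  rows=[
    [0,0,0,-0.3,0,0,0],
    [0,0,0,-0.3,0,0,0],
    [0,0,0,0,0,0,0],
  ],
)

```text
time_s: 9.92
tcp_pos: [0.5196, -0.0751, 0.144]
ee_rot: [[0.897, -0.441, -0.0], [-0.441, -0.897, 0.0], [-0.0, 0.0, -1.0]]
wrist_force: [0.1, -0.5, -2.0]
gripper_width: 0.258
gripper_force: 30.0
```

Call:
drive_tool(
  rows=[
    [0,0,0,-0.3,0,0,0],
    [0,0,0,-0.3,0,0,0],
    [0,0,0,0,0,0,0],
  ],
)

```text
time_s: 10.17
tcp_pos: [0.5196, -0.0751, 0.1434]
ee_rot: [[0.897, -0.441, -0.0], [-0.441, -0.897, 0.0], [-0.0, 0.0, -1.0]]
wrist_force: [0.3, -1.0, -2.2]
gripper_width: 0.255
gripper_force: 30.0
```

Call:
drive_tool(
  rows=[
    [0,0,0,-0.3,0,0,0],
    [0,0,0,-0.3,0,0,0],
    [0,0,0,0,0,0,0],
  ],
)

```text
time_s: 10.42
tcp_pos: [0.5196, -0.0751, 0.1428]
ee_rot: [[0.897, -0.441, -0.0], [-0.441, -0.897, 0.0], [-0.0, 0.0, -1.0]]
wrist_force: [0.6, 0.3, -2.1]
gripper_width: 0.254
gripper_force: 30.0
```

Call:
drive_tool(
  rows=[
    [0,0,0,-0.3,0,0,0],
    [0,0,0,-0.3,0,0,0],
    [0,0,0,0,0,0,0],
  ],
)

```text
time_s: 10.67
tcp_pos: [0.5196, -0.0751, 0.1422]
ee_rot: [[0.897, -0.441, -0.0], [-0.441, -0.897, 0.0], [-0.0, 0.0, -1.0]]
wrist_force: [-0.1, 0.5, -1.8]
gripper_width: 0.26
gripper_force: 30.0
```

Call:
drive_tool(
  rows=[
    [0,0,0,-0.3,0,0,0],
    [0,0,0,-0.3,0,0,0],
    [0,0,0,0,0,0,0],
  ],
)

```text
time_s: 10.92
tcp_pos: [0.5196, -0.0751, 0.1416]
ee_rot: [[0.897, -0.441, -0.0], [-0.441, -0.897, 0.0], [-0.0, 0.0, -1.0]]
wrist_force: [-0.5, 0.0, -0.9]
gripper_width: 0.257
gripper_force: 30.0
```

Call:
drive_tool(
  rows=[
    [0,0,0,-0.3,0,0,0],
    [0,0,0,-0.3,0,0,0],
    [0,0,0,0,0,0,0],
  ],
)

```text
time_s: 11.17
tcp_pos: [0.5196, -0.0751, 0.141]
ee_rot: [[0.897, -0.441, -0.0], [-0.441, -0.897, -0.0], [-0.0, 0.0, -1.0]]
wrist_force: [-0.3, 0.9, -1.9]
gripper_width: 0.261
gripper_force: 30.0
```

Call:
drive_tool(
  rows=[
    [0,0,0,-0.3,0,0,0],
    [0,0,0,-0.3,0,0,0],
    [0,0,0,0,0,0,0],
  ],
)

```text
time_s: 11.42
tcp_pos: [0.5197, -0.0751, 0.1407]
ee_rot: [[0.898, -0.441, 0.0], [-0.441, -0.898, -0.0], [0.0, 0.0, -1.0]]
wrist_force: [-1.0, -0.4, 0.0]
gripper_width: 0.253
gripper_force: 30.0
```

Call:
drive_tool(
  rows=[
    [0,0,0,-0.3,0,0,0],
    [0,0,0,-0.3,0,0,0],
    [0,0,0,0,0,0,0],
  ],
)

```text
time_s: 11.67
tcp_pos: [0.5198, -0.0752, 0.1403]
ee_rot: [[0.898, -0.441, 0.001], [-0.441, -0.898, -0.0], [0.001, -0.0, -1.0]]
wrist_force: [-1.4, 0.0, 1.7]
gripper_width: 0.26
gripper_force: 30.0
```

Call:
drive_tool(
  rows=[
    [0,0,0,-0.3,0,0,0],
    [0,0,0,-0.3,0,0,0],
    [0,0,0,0,0,0,0],
  ],
)

```text
time_s: 11.92
tcp_pos: [0.5199, -0.0752, 0.1398]
ee_rot: [[0.898, -0.441, 0.001], [-0.441, -0.898, -0.0], [0.001, 0.0, -1.0]]
wrist_force: [-1.9, 0.2, 4.5]
gripper_width: 0.258
gripper_force: 30.0
```

Call:
drive_tool(
  rows=[
    [0,0,0,-0.3,0,0,0],
    [0,0,0,-0.3,0,0,0],
    [0,0,0,0,0,0,0],
  ],
)

```text
time_s: 12.17
tcp_pos: [0.5199, -0.0753, 0.1392]
ee_rot: [[0.898, -0.441, 0.001], [-0.441, -0.898, -0.0], [0.001, 0.0, -1.0]]
wrist_force: [-0.7, -0.1, 4.9]
gripper_width: 0.258
gripper_force: 30.0
```

Call:
drive_tool(
  rows=[
    [0,0,0,-0.3,0,0,0],
    [0,0,0,-0.3,0,0,0],
    [0,0,0,0,0,0,0],
  ],
)

```text
time_s: 12.42
tcp_pos: [0.5199, -0.0753, 0.1386]
ee_rot: [[0.898, -0.441, 0.001], [-0.441, -0.898, -0.0], [0.001, 0.0, -1.0]]
wrist_force: [-1.8, -0.5, 6.3]
gripper_width: 0.257
gripper_force: 30.0
```

Call:
drive_tool(
  rows=[
    [0,0,0,-0.3,0,0,0],
    [0,0,0,-0.2,0,0,0],
    [0,0,0,0,0,0,0],
  ],
)

```text
time_s: 12.67
tcp_pos: [0.52, -0.0753, 0.1384]
ee_rot: [[0.898, -0.441, 0.001], [-0.441, -0.898, -0.001], [0.001, 0.0, -1.0]]
wrist_force: [-2.1, -0.1, 7.7]
gripper_width: 0.259
gripper_force: 30.0
```

Call:
drive_tool(
  rows=[
    [0,0,0,8,0,0,0],
    [0,0,0,15,0,0,0],
    [0,0,0,0,0,0,0],
    [0,4,20,0,0,0,0],
    [0,6,35,0,0,0,0],
  ],
)

```text
time_s: 13.08
tcp_pos: [0.5288, -0.0212, 0.1596]
ee_rot: [[0.895, -0.445, -0.001], [-0.445, -0.895, 0.0], [-0.001, 0.0, -1.0]]
wrist_force: [1.0, 0.1, -1.5]
gripper_width: 0.257
gripper_force: 30.0
```

Call:
drive_tool(
  rows=[
    [0,6,35,0,0,0,0],
    [0,6,35,0,0,0,0],
    [0,5,30,0,0,0,0],
    [0,2,14,0,0,0,0],
    [0,0,0,0,0,0,0],
  ],
)

```text
time_s: 13.5
tcp_pos: [0.5488, 0.0968, 0.1592]
ee_rot: [[0.899, -0.438, -0.001], [-0.438, -0.899, 0.0], [-0.001, -0.0, -1.0]]
wrist_force: [0.3, -0.4, -1.1]
gripper_width: 0.259
gripper_force: 30.0
```

Call:
drive_tool(
  rows=[
    [0,0,0,0,0,0,0],
    [0,0,0,-4,0,0,0],
    [0,0,0,-4,0,0,0],
    [0,0,0,-2,0,0,0],
    [0,0,0,0,0,0,0],
  ],
)

```text
time_s: 13.92
tcp_pos: [0.5479, 0.0927, 0.1496]
ee_rot: [[0.897, -0.443, -0.002], [-0.443, -0.897, -0.001], [-0.001, 0.001, -1.0]]
wrist_force: [0.3, 0.5, -1.9]
gripper_width: 0.26
gripper_force: 30.0
```

```bash
python3 look.py
```

```text
13.9167 [0.5479 0.0927 0.1496] [ 0.28  0.53 -1.85] [[0.8968, -0.4425, -0.0019], [-0.4425, -0.8968, -0.0006], [-0.0014, 0.0014, -1.0]]
scene 182 head [0.5488 0.0929]
scene 67 handle [0.5489 0.0927]
```

View pics/look.png

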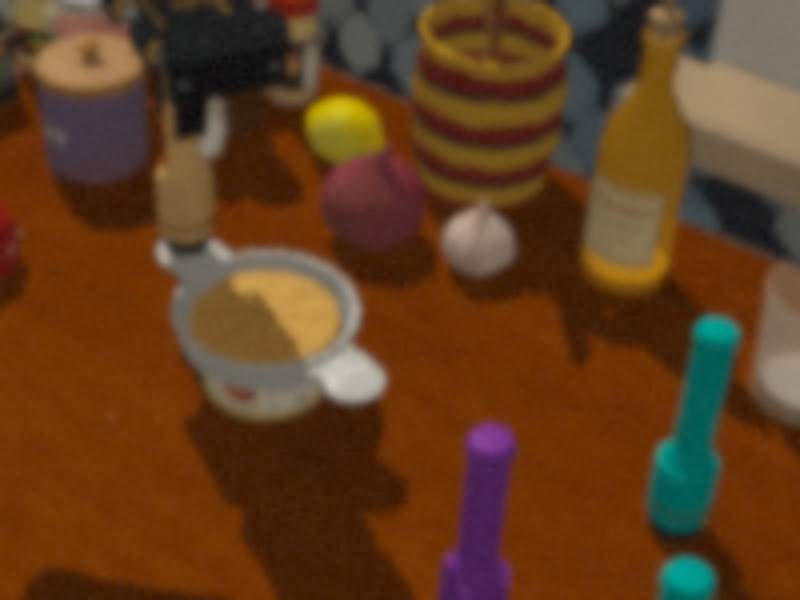

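The mallet is centred over the +y lug and clear of the rim. Now feeling for contact.

Call:
drive_tool(
  rows=[
    [0,0,0,-2,0,0,0],
    [0,0,0,-2,0,0,0],
    [0,0,0,-1,0,0,0],
    [0,0,0,0,0,0,0],
    [0,0,0,0,0,0,0],
  ],
)

```text
time_s: 14.43
tcp_pos: [0.5486, 0.0939, 0.1455]
ee_rot: [[0.897, -0.441, -0.0], [-0.441, -0.897, -0.0], [-0.0, 0.0, -1.0]]
wrist_force: [-0.6, -0.3, -1.2]
gripper_width: 0.258
gripper_force: 30.0
```

Call:
drive_tool(
  rows=[
    [0,0,0,-0.5,0,0,0],
    [0,0,0,-0.5,0,0,0],
    [0,0,0,0,0,0,0],
  ],
)

```text
time_s: 14.68
tcp_pos: [0.5486, 0.0939, 0.1445]
ee_rot: [[0.897, -0.441, -0.0], [-0.441, -0.897, 0.0], [-0.0, 0.0, -1.0]]
wrist_force: [-1.0, 0.5, -2.4]
gripper_width: 0.255
gripper_force: 30.0
```

Call:
drive_tool(
  rows=[
    [0,0,0,-0.4,0,0,0],
    [0,0,0,-0.4,0,0,0],
    [0,0,0,0,0,0,0],
  ],
)

```text
time_s: 14.93
tcp_pos: [0.5486, 0.0939, 0.1436]
ee_rot: [[0.897, -0.441, -0.0], [-0.441, -0.897, -0.0], [-0.0, 0.0, -1.0]]
wrist_force: [-0.3, -0.4, -1.9]
gripper_width: 0.261
gripper_force: 30.0
```

Call:
drive_tool(
  rows=[
    [0,0,0,-0.4,0,0,0],
    [0,0,0,-0.4,0,0,0],
    [0,0,0,0,0,0,0],
  ],
)

```text
time_s: 15.18
tcp_pos: [0.5486, 0.0939, 0.1429]
ee_rot: [[0.897, -0.441, -0.0], [-0.441, -0.897, -0.0], [-0.0, 0.0, -1.0]]
wrist_force: [0.3, -0.8, -0.9]
gripper_width: 0.257
gripper_force: 30.0
```

Call:
drive_tool(
  rows=[
    [0,0,0,-0.4,0,0,0],
    [0,0,0,-0.4,0,0,0],
    [0,0,0,0,0,0,0],
  ],
)

```text
time_s: 15.43
tcp_pos: [0.5487, 0.0939, 0.1424]
ee_rot: [[0.898, -0.441, 0.0], [-0.441, -0.898, -0.0], [0.0, -0.0, -1.0]]
wrist_force: [-0.6, -0.9, 0.1]
gripper_width: 0.258
gripper_force: 30.0
```

Call:
drive_tool(
  rows=[
    [0,0,0,-0.4,0,0,0],
    [0,0,0,-0.4,0,0,0],
    [0,0,0,0,0,0,0],
  ],
)

```text
time_s: 15.68
tcp_pos: [0.5488, 0.0939, 0.1418]
ee_rot: [[0.898, -0.441, 0.001], [-0.441, -0.898, 0.0], [0.001, -0.0, -1.0]]
wrist_force: [-1.4, -0.8, 2.1]
gripper_width: 0.258
gripper_force: 30.0
```

Call:
drive_tool(
  rows=[
    [0,0,0,-0.4,0,0,0],
    [0,0,0,-0.4,0,0,0],
    [0,0,0,0,0,0,0],
  ],
)

```text
time_s: 15.93
tcp_pos: [0.5489, 0.094, 0.1412]
ee_rot: [[0.898, -0.441, 0.001], [-0.441, -0.898, 0.0], [0.001, -0.0, -1.0]]
wrist_force: [-1.3, 0.7, 4.6]
gripper_width: 0.256
gripper_force: 30.0
```

Call:
drive_tool(
  rows=[
    [0,0,0,-0.4,0,0,0],
    [0,0,0,-0.4,0,0,0],
    [0,0,0,0,0,0,0],
  ],
)

```text
time_s: 16.18
tcp_pos: [0.549, 0.0941, 0.1403]
ee_rot: [[0.898, -0.441, 0.001], [-0.441, -0.898, 0.0], [0.001, -0.001, -1.0]]
wrist_force: [-0.9, 2.0, 4.6]
gripper_width: 0.259
gripper_force: 30.0
```

Call:
drive_tool(
  rows=[
    [0,0,0,-0.3,0,0,0],
    [0,0,0,-0.3,0,0,0],
    [0,0,0,0,0,0,0],
  ],
)

```text
time_s: 16.43
tcp_pos: [0.549, 0.0942, 0.1396]
ee_rot: [[0.898, -0.441, 0.001], [-0.441, -0.898, 0.0], [0.001, -0.001, -1.0]]
wrist_force: [-1.8, 1.4, 4.2]
gripper_width: 0.261
gripper_force: 30.0
```

Call:
drive_tool(
  rows=[
    [0,0,0,-0.4,0,0,0],
    [0,0,0,-0.4,0,0,0],
    [0,0,0,0,0,0,0],
  ],
)

```text
time_s: 16.68
tcp_pos: [0.5491, 0.0941, 0.1391]
ee_rot: [[0.898, -0.441, 0.001], [-0.441, -0.898, 0.0], [0.001, -0.001, -1.0]]
wrist_force: [-2.4, 1.3, 7.2]
gripper_width: 0.258
gripper_force: 30.0
```

Call:
drive_tool(
  rows=[
    [0,0,0,-0.3,0,0,0],
    [0,0,0,-0.2,0,0,0],
    [0,0,0,0,0,0,0],
  ],
)

```text
time_s: 16.93
tcp_pos: [0.5492, 0.0942, 0.1389]
ee_rot: [[0.898, -0.441, 0.002], [-0.441, -0.898, 0.0], [0.001, -0.001, -1.0]]
wrist_force: [-3.3, 1.8, 8.6]
gripper_width: 0.255
gripper_force: 30.0
```

Call:
drive_tool(
  rows=[
    [0,0,0,8,0,0,0],
    [0,0,0,14.4,0,0,0],
    [0,0,0,0,0,0,0],
    [0,-4,-20,0,0,0,0],
    [0,-6,-35,0,0,0,0],
  ],
)

```text
time_s: 17.35
tcp_pos: [0.5391, 0.0406, 0.1592]
ee_rot: [[0.899, -0.438, 0.0], [-0.438, -0.899, 0.001], [-0.0, -0.001, -1.0]]
wrist_force: [-0.4, -0.9, -1.2]
gripper_width: 0.258
gripper_force: 30.0
```

Call:
drive_tool(
  rows=[
    [0,-6,-35,0,0,0,0],
    [0,-6,-35,0,0,0,0],
    [0,-5,-30,0,0,0,0],
    [0,-2,-14,0,0,0,0],
    [0,0,0,0,0,0,0],
  ],
)

```text
time_s: 17.77
tcp_pos: [0.5181, -0.0776, 0.1589]
ee_rot: [[0.896, -0.445, -0.002], [-0.445, -0.896, 0.0], [-0.002, 0.001, -1.0]]
wrist_force: [0.6, -0.8, -1.4]
gripper_width: 0.258
gripper_force: 30.0
```

Call:
drive_tool(
  rows=[
    [0,0,0,-4,0,0,0],
    [0,0,0,-5,0,0,0],
    [0,0,0,-4,0,0,0],
    [0,0,0,-2,0,0,0],
    [0,0,0,-1,0,0,0],
  ],
)

```text
time_s: 18.18
tcp_pos: [0.5194, -0.0743, 0.1433]
ee_rot: [[0.898, -0.44, -0.001], [-0.44, -0.898, -0.0], [-0.001, 0.001, -1.0]]
wrist_force: [0.3, -0.4, -1.0]
gripper_width: 0.26
gripper_force: 30.0
```

Call:
drive_tool(
  rows=[
    [0,0,0,0,0,0,0],
    [0,0,0,-2,0,0,0],
    [0,0,0,-1,0,0,0],
    [0,0,0,-1,0,0,0],
    [0,0,0,0,0,0,0],
  ],
)

```text
time_s: 18.6
tcp_pos: [0.5198, -0.075, 0.1403]
ee_rot: [[0.897, -0.441, 0.0], [-0.441, -0.897, 0.0], [0.0, -0.0, -1.0]]
wrist_force: [-0.0, 0.1, -0.1]
gripper_width: 0.26
gripper_force: 30.0
```

Call:
drive_tool(
  rows=[
    [0,0,0,0,0,0,0],
  ],
)

```text
time_s: 18.68
tcp_pos: [0.5197, -0.0751, 0.1404]
ee_rot: [[0.897, -0.441, 0.0], [-0.441, -0.897, 0.0], [0.0, -0.0, -1.0]]
wrist_force: [-0.5, 0.0, -1.7]
gripper_width: 0.254
gripper_force: 30.0
```

Call:
drive_tool(
  rows=[
    [0,0,0,-0.4,0,0,0],
    [0,0,0,-0.4,0,0,0],
    [0,0,0,-0.4,0,0,0],
    [0,0,0,0,0,0,0],
  ],
)

```text
time_s: 19.02
tcp_pos: [0.5198, -0.0752, 0.1396]
ee_rot: [[0.898, -0.441, 0.001], [-0.441, -0.898, -0.0], [0.001, -0.0, -1.0]]
wrist_force: [-0.1, 0.8, 2.0]
gripper_width: 0.253
gripper_force: 30.0
```

Call:
drive_tool(
  rows=[
    [0,0,0,-0.4,0,0,0],
    [0,0,0,-0.4,0,0,0],
    [0,0,0,-0.2,0,0,0],
    [0,0,0,0,0,0,0],
  ],
)

```text
time_s: 19.35
tcp_pos: [0.52, -0.0752, 0.1389]
ee_rot: [[0.898, -0.441, 0.001], [-0.441, -0.898, -0.0], [0.001, -0.0, -1.0]]
wrist_force: [-1.7, -0.1, 5.6]
gripper_width: 0.258
gripper_force: 30.0
```

Call:
drive_tool(
  rows=[
    [0,0,0,-0.3,0,0,0],
    [0,0,0,-0.3,0,0,0],
    [0,0,0,0,0,0,0],
  ],
)

```text
time_s: 19.6
tcp_pos: [0.5199, -0.0753, 0.1381]
ee_rot: [[0.898, -0.441, 0.001], [-0.441, -0.898, -0.0], [0.001, -0.0, -1.0]]
wrist_force: [-1.3, -1.2, 4.3]
gripper_width: 0.258
gripper_force: 30.0
```

Call:
drive_tool(
  rows=[
    [0,0,0,-0.3,0,0,0],
    [0,0,0,-0.3,0,0,0],
    [0,0,0,0,0,0,0],
  ],
)

```text
time_s: 19.85
tcp_pos: [0.5198, -0.0754, 0.1374]
ee_rot: [[0.898, -0.441, 0.001], [-0.441, -0.898, -0.001], [0.001, 0.0, -1.0]]
wrist_force: [-1.2, -1.3, 4.2]
gripper_width: 0.261
gripper_force: 30.0
```

Call:
drive_tool(
  rows=[
    [0,0,0,-0.4,0,0,0],
    [0,0,0,-0.4,0,0,0],
    [0,0,0,0,0,0,0],
  ],
)

```text
time_s: 20.1
tcp_pos: [0.52, -0.0754, 0.1368]
ee_rot: [[0.898, -0.441, 0.001], [-0.441, -0.898, -0.001], [0.001, 0.0, -1.0]]
wrist_force: [-2.0, -1.2, 6.3]
gripper_width: 0.258
gripper_force: 30.0
```

Call:
drive_tool(
  rows=[
    [0,0,0,-0.3,0,0,0],
    [0,0,0,-0.3,0,0,0],
    [0,0,0,0,0,0,0],
  ],
)

```text
time_s: 20.35
tcp_pos: [0.5201, -0.0755, 0.1365]
ee_rot: [[0.898, -0.441, 0.001], [-0.441, -0.898, -0.001], [0.001, 0.0, -1.0]]
wrist_force: [-1.9, -1.2, 8.3]
gripper_width: 0.258
gripper_force: 30.0
```

Call:
drive_tool(
  rows=[
    [0,0,0,9,0,0,0],
    [0,0,0,15.8,0,0,0],
    [0,0,0,0,0,0,0],
    [0,4,20,0,0,0,0],
    [0,6,35,0,0,0,0],
  ],
)

```text
time_s: 20.77
tcp_pos: [0.5287, -0.0213, 0.1593]
ee_rot: [[0.895, -0.445, -0.001], [-0.445, -0.895, 0.0], [-0.001, 0.0, -1.0]]
wrist_force: [1.0, 1.0, -2.1]
gripper_width: 0.255
gripper_force: 30.0
```

Call:
drive_tool(
  rows=[
    [0,6,35,0,0,0,0],
    [0,6,35,0,0,0,0],
    [0,5,30,0,0,0,0],
    [0,2,14,0,0,0,0],
    [0,0,0,0,0,0,0],
  ],
)

```text
time_s: 21.18
tcp_pos: [0.5488, 0.0967, 0.1589]
ee_rot: [[0.899, -0.438, -0.001], [-0.438, -0.899, 0.0], [-0.001, 0.0, -1.0]]
wrist_force: [0.2, -0.3, -1.3]
gripper_width: 0.261
gripper_force: 30.0
```

Call:
drive_tool(
  rows=[
    [0,0,0,-4,0,0,0],
    [0,0,0,-5,0,0,0],
    [0,0,0,-4,0,0,0],
    [0,0,0,-3,0,0,0],
    [0,0,0,-1,0,0,0],
  ],
)

```text
time_s: 21.6
tcp_pos: [0.548, 0.0928, 0.1423]
ee_rot: [[0.897, -0.442, -0.002], [-0.442, -0.897, -0.001], [-0.001, 0.001, -1.0]]
wrist_force: [-0.4, 1.3, -2.2]
gripper_width: 0.26
gripper_force: 30.0
```

Call:
drive_tool(
  rows=[
    [0,0,0,-0.5,0,0,0],
    [0,0,0,-0.5,0,0,0],
    [0,0,0,-0.5,0,0,0],
    [0,0,0,-0.5,0,0,0],
    [0,0,0,-0.5,0,0,0],
  ],
)

```text
time_s: 22.02
tcp_pos: [0.5487, 0.0939, 0.1409]
ee_rot: [[0.897, -0.441, 0.0], [-0.441, -0.897, 0.0], [0.0, -0.0, -1.0]]
wrist_force: [-0.7, 0.5, -0.9]
gripper_width: 0.261
gripper_force: 30.0
```

Call:
drive_tool(
  rows=[
    [0,0,0,-0.5,0,0,0],
    [0,0,0,-0.5,0,0,0],
    [0,0,0,-0.5,0,0,0],
    [0,0,0,-0.5,0,0,0],
    [0,0,0,0,0,0,0],
  ],
)

```text
time_s: 22.43
tcp_pos: [0.549, 0.094, 0.1396]
ee_rot: [[0.898, -0.441, 0.001], [-0.441, -0.898, 0.0], [0.001, -0.001, -1.0]]
wrist_force: [-1.5, 0.8, 4.4]
gripper_width: 0.256
gripper_force: 30.0
```

Call:
drive_tool(
  rows=[
    [0,0,0,-0.4,0,0,0],
    [0,0,0,-0.4,0,0,0],
    [0,0,0,0,0,0,0],
  ],
)

```text
time_s: 22.68
tcp_pos: [0.549, 0.0941, 0.1386]
ee_rot: [[0.898, -0.441, 0.001], [-0.441, -0.898, 0.0], [0.001, -0.001, -1.0]]
wrist_force: [-2.4, 0.0, 4.7]
gripper_width: 0.257
gripper_force: 30.0
```

Call:
drive_tool(
  rows=[
    [0,0,0,-0.3,0,0,0],
    [0,0,0,-0.3,0,0,0],
    [0,0,0,0,0,0,0],
  ],
)

```text
time_s: 22.93
tcp_pos: [0.549, 0.0942, 0.138]
ee_rot: [[0.898, -0.441, 0.001], [-0.441, -0.898, 0.001], [0.001, -0.001, -1.0]]
wrist_force: [-1.3, 0.9, 5.0]
gripper_width: 0.255
gripper_force: 30.0
```

Call:
drive_tool(
  rows=[
    [0,0,0,-0.4,0,0,0],
    [0,0,0,-0.4,0,0,0],
    [0,0,0,0,0,0,0],
  ],
)

```text
time_s: 23.18
tcp_pos: [0.5491, 0.0942, 0.1374]
ee_rot: [[0.898, -0.441, 0.001], [-0.441, -0.898, 0.0], [0.001, -0.001, -1.0]]
wrist_force: [-2.1, 0.5, 7.4]
gripper_width: 0.26
gripper_force: 30.0
```

Call:
drive_tool(
  rows=[
    [0,0,0,-0.3,0,0,0],
    [0,0,0,-0.2,0,0,0],
    [0,0,0,0,0,0,0],
  ],
)

```text
time_s: 23.43
tcp_pos: [0.5492, 0.0942, 0.1372]
ee_rot: [[0.898, -0.441, 0.002], [-0.441, -0.898, 0.0], [0.001, -0.001, -1.0]]
wrist_force: [-1.8, 0.9, 8.1]
gripper_width: 0.259
gripper_force: 30.0
```

Call:
drive_tool(
  rows=[
    [0,0,0,9,0,0,0],
    [0,0,0,15.2,0,0,0],
    [0,0,0,0,0,0,0],
    [0,-4,-20,0,0,0,0],
    [0,-6,-35,0,0,0,0],
  ],
)

```text
time_s: 23.85
tcp_pos: [0.539, 0.0405, 0.1592]
ee_rot: [[0.899, -0.438, 0.0], [-0.438, -0.899, 0.001], [-0.0, -0.001, -1.0]]
wrist_force: [1.1, -0.6, -0.5]
gripper_width: 0.256
gripper_force: 30.0
```

Call:
drive_tool(
  rows=[
    [0,-6,-35,0,0,0,0],
    [0,-6,-35,0,0,0,0],
    [0,-5,-30,0,0,0,0],
    [0,-2,-14,0,0,0,0],
    [0,0,0,0,0,0,0],
  ],
)

```text
time_s: 24.27
tcp_pos: [0.5181, -0.0776, 0.159]
ee_rot: [[0.896, -0.445, -0.002], [-0.445, -0.896, 0.0], [-0.002, 0.001, -1.0]]
wrist_force: [0.5, -0.1, -2.3]
gripper_width: 0.259
gripper_force: 30.0
```

Call:
drive_tool(
  rows=[
    [0,0,0,-4,0,0,0],
    [0,0,0,-5,0,0,0],
    [0,0,0,-5,0,0,0],
    [0,0,0,-4,0,0,0],
    [0,0,0,-1.5,0,0,0],
  ],
)

```text
time_s: 24.68
tcp_pos: [0.5191, -0.0743, 0.1394]
ee_rot: [[0.898, -0.44, -0.002], [-0.44, -0.898, -0.0], [-0.002, 0.001, -1.0]]
wrist_force: [-0.0, -0.3, -2.1]
gripper_width: 0.258
gripper_force: 30.0
```

Call:
drive_tool(
  rows=[
    [0,0,0,-0.3,0,0,0],
    [0,0,0,-0.5,0,0,0],
    [0,0,0,-0.5,0,0,0],
    [0,0,0,-0.5,0,0,0],
    [0,0,0,-0.5,0,0,0],
  ],
)

```text
time_s: 25.1
tcp_pos: [0.5198, -0.075, 0.1386]
ee_rot: [[0.898, -0.441, 0.0], [-0.441, -0.898, 0.0], [0.0, -0.0, -1.0]]
wrist_force: [-0.1, -1.0, -1.6]
gripper_width: 0.255
gripper_force: 30.0
```

Call:
drive_tool(
  rows=[
    [0,0,0,-0.4,0,0,0],
    [0,0,0,-0.4,0,0,0],
    [0,0,0,-0.4,0,0,0],
    [0,0,0,-0.4,0,0,0],
    [0,0,0,-0.4,0,0,0],
  ],
)

```text
time_s: 25.52
tcp_pos: [0.52, -0.0752, 0.1373]
ee_rot: [[0.898, -0.441, 0.001], [-0.441, -0.898, -0.0], [0.001, -0.0, -1.0]]
wrist_force: [-1.2, 0.3, 5.3]
gripper_width: 0.26
gripper_force: 30.0
```

Call:
drive_tool(
  rows=[
    [0,0,0,-0.4,0,0,0],
    [0,0,0,-0.4,0,0,0],
    [0,0,0,-0.4,0,0,0],
    [0,0,0,0,0,0,0],
  ],
)

```text
time_s: 25.85
tcp_pos: [0.52, -0.0753, 0.1361]
ee_rot: [[0.898, -0.441, 0.001], [-0.441, -0.898, -0.001], [0.001, -0.0, -1.0]]
wrist_force: [-1.7, -1.0, 6.5]
gripper_width: 0.253
gripper_force: 30.0
```

Call:
drive_tool(
  rows=[
    [0,0,0,-0.4,0,0,0],
    [0,0,0,-0.4,0,0,0],
    [0,0,0,-0.4,0,0,0],
    [0,0,0,0,0,0,0],
  ],
)

```text
time_s: 26.18
tcp_pos: [0.5201, -0.0754, 0.1351]
ee_rot: [[0.898, -0.441, 0.001], [-0.441, -0.898, -0.001], [0.001, 0.0, -1.0]]
wrist_force: [-2.2, -0.1, 6.7]
gripper_width: 0.26
gripper_force: 30.0
```

Call:
drive_tool(
  rows=[
    [0,0,0,10,0,0,0],
    [0,0,0,16.2,0,0,0],
    [0,0,0,0,0,0,0],
    [0,4,20,0,0,0,0],
    [0,6,35,0,0,0,0],
  ],
)

```text
time_s: 26.6
tcp_pos: [0.5288, -0.0214, 0.1596]
ee_rot: [[0.895, -0.445, -0.001], [-0.445, -0.895, 0.0], [-0.001, 0.0, -1.0]]
wrist_force: [0.7, 0.1, -1.7]
gripper_width: 0.261
gripper_force: 30.0
```

Call:
drive_tool(
  rows=[
    [0,6,35,0,0,0,0],
    [0,6,35,0,0,0,0],
    [0,5,30,0,0,0,0],
    [0,2,14,0,0,0,0],
    [0,0,0,0,0,0,0],
  ],
)

```text
time_s: 27.02
tcp_pos: [0.5488, 0.0967, 0.1592]
ee_rot: [[0.899, -0.438, -0.001], [-0.438, -0.899, 0.0], [-0.001, -0.0, -1.0]]
wrist_force: [0.0, -0.7, -1.1]
gripper_width: 0.257
gripper_force: 30.0
```

Call:
drive_tool(
  rows=[
    [0,0,0,-4,0,0,0],
    [0,0,0,-5,0,0,0],
    [0,0,0,-5,0,0,0],
    [0,0,0,-3.5,0,0,0],
    [0,0,0,-1,0,0,0],
  ],
)

```text
time_s: 27.43
tcp_pos: [0.5479, 0.0927, 0.1406]
ee_rot: [[0.897, -0.443, -0.002], [-0.443, -0.897, -0.001], [-0.002, 0.002, -1.0]]
wrist_force: [-0.3, 0.3, -0.9]
gripper_width: 0.255
gripper_force: 30.0
```

Call:
drive_tool(
  rows=[
    [0,0,0,-0.3,0,0,0],
    [0,0,0,-0.4,0,0,0],
    [0,0,0,-0.5,0,0,0],
    [0,0,0,-0.5,0,0,0],
    [0,0,0,-0.5,0,0,0],
  ],
)

```text
time_s: 27.85
tcp_pos: [0.5488, 0.094, 0.1397]
ee_rot: [[0.897, -0.441, 0.0], [-0.441, -0.897, 0.0], [0.0, -0.0, -1.0]]
wrist_force: [-0.2, 0.4, -2.2]
gripper_width: 0.26
gripper_force: 30.0
```

Call:
drive_tool(
  rows=[
    [0,0,0,-0.4,0,0,0],
    [0,0,0,-0.4,0,0,0],
    [0,0,0,-0.4,0,0,0],
    [0,0,0,-0.4,0,0,0],
    [0,0,0,-0.4,0,0,0],
  ],
)

```text
time_s: 28.27
tcp_pos: [0.5489, 0.094, 0.1382]
ee_rot: [[0.898, -0.441, 0.001], [-0.441, -0.898, 0.0], [0.001, -0.0, -1.0]]
wrist_force: [-1.1, -0.8, 2.9]
gripper_width: 0.262
gripper_force: 30.0
```

Call:
drive_tool(
  rows=[
    [0,0,0,-0.4,0,0,0],
    [0,0,0,-0.4,0,0,0],
    [0,0,0,0,0,0,0],
  ],
)

```text
time_s: 28.52
tcp_pos: [0.5489, 0.0941, 0.1374]
ee_rot: [[0.898, -0.441, 0.001], [-0.441, -0.898, 0.0], [0.001, -0.001, -1.0]]
wrist_force: [-1.0, -0.1, 3.0]
gripper_width: 0.257
gripper_force: 30.0
```

Call:
drive_tool(
  rows=[
    [0,0,0,-0.4,0,0,0],
    [0,0,0,-0.4,0,0,0],
    [0,0,0,-0.4,0,0,0],
    [0,0,0,0,0,0,0],
  ],
)

```text
time_s: 28.85
tcp_pos: [0.549, 0.0942, 0.1361]
ee_rot: [[0.898, -0.441, 0.001], [-0.441, -0.898, 0.0], [0.001, -0.001, -1.0]]
wrist_force: [-0.7, 1.0, 4.0]
gripper_width: 0.254
gripper_force: 30.0
```

Call:
drive_tool(
  rows=[
    [0,0,0,-0.4,0,0,0],
    [0,0,0,-0.3,0,0,0],
    [0,0,0,-0.3,0,0,0],
    [0,0,0,0,0,0,0],
  ],
)

```text
time_s: 29.18
tcp_pos: [0.5492, 0.0942, 0.1356]
ee_rot: [[0.898, -0.441, 0.002], [-0.441, -0.898, 0.0], [0.001, -0.001, -1.0]]
wrist_force: [-1.3, 0.8, 7.1]
gripper_width: 0.257
gripper_force: 30.0
```

Call:
drive_tool(
  rows=[
    [0,0,0,10,0,0,0],
    [0,0,0,15.7,0,0,0],
    [0,0,0,0,0,0,0],
    [0,-4,-20,0,0,0,0],
    [0,-6,-35,0,0,0,0],
  ],
)

```text
time_s: 29.6
tcp_pos: [0.5391, 0.0405, 0.1593]
ee_rot: [[0.899, -0.438, 0.0], [-0.438, -0.899, 0.001], [-0.0, -0.001, -1.0]]
wrist_force: [0.6, -1.2, -1.1]
gripper_width: 0.254
gripper_force: 30.0
```

Call:
drive_tool(
  rows=[
    [0,-6,-35,0,0,0,0],
    [0,-6,-35,0,0,0,0],
    [0,-5,-30,0,0,0,0],
    [0,-2,-14,0,0,0,0],
    [0,0,0,0,0,0,0],
  ],
)

```text
time_s: 30.02
tcp_pos: [0.5182, -0.0776, 0.1591]
ee_rot: [[0.896, -0.445, -0.002], [-0.445, -0.896, -0.0], [-0.002, 0.001, -1.0]]
wrist_force: [0.4, -0.2, -1.3]
gripper_width: 0.257
gripper_force: 30.0
```

Call:
drive_tool(
  rows=[
    [0,0,0,-4,0,0,0],
    [0,0,0,-5,0,0,0],
    [0,0,0,-5,0,0,0],
    [0,0,0,-4.5,0,0,0],
    [0,0,0,-1.5,0,0,0],
  ],
)

```text
time_s: 30.43
tcp_pos: [0.519, -0.0743, 0.1388]
ee_rot: [[0.898, -0.44, -0.002], [-0.44, -0.898, -0.0], [-0.002, 0.001, -1.0]]
wrist_force: [-1.0, 0.1, -2.1]
gripper_width: 0.259
gripper_force: 30.0
```

Call:
drive_tool(
  rows=[
    [0,0,0,-0.3,0,0,0],
    [0,0,0,-0.4,0,0,0],
    [0,0,0,-0.5,0,0,0],
    [0,0,0,-0.5,0,0,0],
    [0,0,0,-0.5,0,0,0],
  ],
)

```text
time_s: 30.85
tcp_pos: [0.5198, -0.075, 0.1382]
ee_rot: [[0.898, -0.441, 0.001], [-0.441, -0.898, 0.0], [0.0, -0.0, -1.0]]
wrist_force: [-0.0, 0.5, -2.7]
gripper_width: 0.258
gripper_force: 30.0
```

Call:
drive_tool(
  rows=[
    [0,0,0,-0.4,0,0,0],
    [0,0,0,-0.4,0,0,0],
    [0,0,0,-0.4,0,0,0],
    [0,0,0,-0.4,0,0,0],
    [0,0,0,-0.4,0,0,0],
  ],
)

```text
time_s: 31.27
tcp_pos: [0.5198, -0.0752, 0.1364]
ee_rot: [[0.898, -0.441, 0.0], [-0.441, -0.898, -0.0], [0.0, 0.0, -1.0]]
wrist_force: [-0.5, 1.0, 0.7]
gripper_width: 0.257
gripper_force: 30.0
```

Call:
drive_tool(
  rows=[
    [0,0,0,-0.4,0,0,0],
    [0,0,0,-0.4,0,0,0],
    [0,0,0,-0.4,0,0,0],
    [0,0,0,0,0,0,0],
  ],
)

```text
time_s: 31.6
tcp_pos: [0.5199, -0.0752, 0.1356]
ee_rot: [[0.898, -0.441, 0.001], [-0.441, -0.898, -0.0], [0.001, -0.0, -1.0]]
wrist_force: [-1.5, 0.2, 5.1]
gripper_width: 0.257
gripper_force: 30.0
```

Call:
drive_tool(
  rows=[
    [0,0,0,-0.4,0,0,0],
    [0,0,0,-0.4,0,0,0],
    [0,0,0,-0.4,0,0,0],
    [0,0,0,0,0,0,0],
  ],
)

```text
time_s: 31.93
tcp_pos: [0.5199, -0.0754, 0.1344]
ee_rot: [[0.898, -0.441, 0.001], [-0.441, -0.898, -0.001], [0.001, 0.0, -1.0]]
wrist_force: [-2.2, -0.5, 6.1]
gripper_width: 0.259
gripper_force: 30.0
```

Call:
drive_tool(
  rows=[
    [0,0,0,-0.3,0,0,0],
    [0,0,0,-0.3,0,0,0],
    [0,0,0,-0.2,0,0,0],
    [0,0,0,0,0,0,0],
  ],
)

```text
time_s: 32.27
tcp_pos: [0.5199, -0.0755, 0.1336]
ee_rot: [[0.898, -0.441, 0.001], [-0.441, -0.898, -0.001], [0.001, 0.0, -1.0]]
wrist_force: [-1.2, -0.3, 5.8]
gripper_width: 0.254
gripper_force: 30.0
```

Call:
drive_tool(
  rows=[
    [0,0,0,10,0,0,0],
    [0,0,0,17.4,0,0,0],
    [0,0,0,0,0,0,0],
    [0,4,20,0,0,0,0],
    [0,6,35,0,0,0,0],
  ],
)

```text
time_s: 32.68
tcp_pos: [0.5289, -0.0213, 0.1597]
ee_rot: [[0.895, -0.445, -0.001], [-0.445, -0.895, 0.0], [-0.001, 0.0, -1.0]]
wrist_force: [0.7, 1.2, -1.1]
gripper_width: 0.259
gripper_force: 30.0
```

Call:
drive_tool(
  rows=[
    [0,6,35,0,0,0,0],
    [0,6,35,0,0,0,0],
    [0,5,30,0,0,0,0],
    [0,2,14,0,0,0,0],
    [0,0,0,0,0,0,0],
  ],
)

```text
time_s: 33.1
tcp_pos: [0.5489, 0.0967, 0.1592]
ee_rot: [[0.899, -0.438, -0.0], [-0.438, -0.899, 0.001], [-0.001, -0.0, -1.0]]
wrist_force: [0.2, -0.2, -2.2]
gripper_width: 0.256
gripper_force: 30.0
```

Call:
drive_tool(
  rows=[
    [0,0,0,-4,0,0,0],
    [0,0,0,-5,0,0,0],
    [0,0,0,-5,0,0,0],
    [0,0,0,-4.5,0,0,0],
    [0,0,0,-1.5,0,0,0],
  ],
)

```text
time_s: 33.52
tcp_pos: [0.5478, 0.0927, 0.139]
ee_rot: [[0.897, -0.443, -0.002], [-0.443, -0.897, -0.001], [-0.002, 0.002, -1.0]]
wrist_force: [0.4, -0.2, -2.0]
gripper_width: 0.261
gripper_force: 30.0
```

Call:
drive_tool(
  rows=[
    [0,0,0,-0.3,0,0,0],
    [0,0,0,-0.4,0,0,0],
    [0,0,0,-0.5,0,0,0],
    [0,0,0,-0.5,0,0,0],
    [0,0,0,-0.5,0,0,0],
  ],
)

```text
time_s: 33.93
tcp_pos: [0.5488, 0.094, 0.1382]
ee_rot: [[0.897, -0.441, 0.0], [-0.441, -0.897, 0.0], [0.0, -0.0, -1.0]]
wrist_force: [-0.0, -0.4, -2.1]
gripper_width: 0.255
gripper_force: 30.0
```

Call:
drive_tool(
  rows=[
    [0,0,0,-0.4,0,0,0],
    [0,0,0,-0.4,0,0,0],
    [0,0,0,-0.4,0,0,0],
    [0,0,0,-0.4,0,0,0],
    [0,0,0,-0.4,0,0,0],
  ],
)

```text
time_s: 34.35
tcp_pos: [0.5489, 0.0939, 0.1366]
ee_rot: [[0.898, -0.441, 0.001], [-0.441, -0.898, -0.0], [0.001, -0.0, -1.0]]
wrist_force: [-1.2, 0.1, 3.4]
gripper_width: 0.257
gripper_force: 30.0
```

Call:
drive_tool(
  rows=[
    [0,0,0,-0.4,0,0,0],
    [0,0,0,-0.4,0,0,0],
    [0,0,0,-0.4,0,0,0],
    [0,0,0,0,0,0,0],
  ],
)

```text
time_s: 34.68
tcp_pos: [0.549, 0.0941, 0.1355]
ee_rot: [[0.898, -0.441, 0.001], [-0.441, -0.898, 0.0], [0.001, -0.001, -1.0]]
wrist_force: [0.4, 1.2, 4.1]
gripper_width: 0.258
gripper_force: 30.0
```

Call:
drive_tool(
  rows=[
    [0,0,0,-0.4,0,0,0],
    [0,0,0,-0.4,0,0,0],
    [0,0,0,-0.4,0,0,0],
    [0,0,0,0,0,0,0],
  ],
)

```text
time_s: 35.02
tcp_pos: [0.5491, 0.0942, 0.1343]
ee_rot: [[0.898, -0.441, 0.001], [-0.441, -0.898, 0.0], [0.001, -0.001, -1.0]]
wrist_force: [-1.5, 1.1, 6.4]
gripper_width: 0.253
gripper_force: 30.0
```

Call:
drive_tool(
  rows=[
    [0,0,0,-0.3,0,0,0],
    [0,0,0,-0.3,0,0,0],
    [0,0,0,-0.3,0,0,0],
    [0,0,0,0,0,0,0],
  ],
)

```text
time_s: 35.35
tcp_pos: [0.5492, 0.0942, 0.1339]
ee_rot: [[0.898, -0.441, 0.002], [-0.441, -0.898, 0.0], [0.001, -0.001, -1.0]]
wrist_force: [-1.7, 0.5, 8.3]
gripper_width: 0.254
gripper_force: 30.0
```

Call:
drive_tool(
  rows=[
    [0,0,0,10,0,0,0],
    [0,0,0,17.5,0,0,0],
    [0,0,0,0,0,0,0],
    [0,-4,-20,0,0,0,0],
    [0,-6,-35,0,0,0,0],
  ],
)

```text
time_s: 35.77
tcp_pos: [0.5391, 0.0405, 0.1594]
ee_rot: [[0.899, -0.438, 0.001], [-0.438, -0.899, 0.001], [0.0, -0.001, -1.0]]
wrist_force: [0.3, -0.8, -2.2]
gripper_width: 0.255
gripper_force: 30.0
```

Call:
drive_tool(
  rows=[
    [0,-6,-35,0,0,0,0],
    [0,-6,-35,0,0,0,0],
    [0,-5,-30,0,0,0,0],
    [0,-2,-14,0,0,0,0],
    [0,0,0,0,0,0,0],
  ],
)

```text
time_s: 36.18
tcp_pos: [0.5181, -0.0777, 0.159]
ee_rot: [[0.896, -0.445, -0.002], [-0.445, -0.896, -0.0], [-0.002, 0.001, -1.0]]
wrist_force: [-0.3, 0.2, -1.3]
gripper_width: 0.256
gripper_force: 30.0
```

Call:
drive_tool(
  rows=[
    [0,0,0,-4,0,0,0],
    [0,0,0,-5,0,0,0],
    [0,0,0,-5,0,0,0],
    [0,0,0,-5.5,0,0,0],
    [0,0,0,-2,0,0,0],
  ],
)

```text
time_s: 36.6
tcp_pos: [0.519, -0.0743, 0.1372]
ee_rot: [[0.898, -0.44, -0.002], [-0.44, -0.898, 0.0], [-0.002, 0.001, -1.0]]
wrist_force: [-0.8, 0.1, -1.5]
gripper_width: 0.259
gripper_force: 30.0
```

Call:
drive_tool(
  rows=[
    [0,0,0,-0.3,0,0,0],
    [0,0,0,-0.4,0,0,0],
    [0,0,0,-0.5,0,0,0],
    [0,0,0,-0.5,0,0,0],
    [0,0,0,-0.5,0,0,0],
  ],
)

```text
time_s: 37.02
tcp_pos: [0.5198, -0.075, 0.1368]
ee_rot: [[0.898, -0.441, 0.001], [-0.441, -0.898, 0.0], [0.001, -0.0, -1.0]]
wrist_force: [0.1, -0.1, -1.3]
gripper_width: 0.261
gripper_force: 30.0
```

Call:
drive_tool(
  rows=[
    [0,0,0,-0.4,0,0,0],
    [0,0,0,-0.4,0,0,0],
    [0,0,0,-0.4,0,0,0],
    [0,0,0,-0.4,0,0,0],
    [0,0,0,-0.4,0,0,0],
  ],
)

```text
time_s: 37.43
tcp_pos: [0.5198, -0.0752, 0.1348]
ee_rot: [[0.898, -0.441, 0.0], [-0.441, -0.898, -0.0], [0.0, 0.0, -1.0]]
wrist_force: [-0.1, 0.8, 1.3]
gripper_width: 0.261
gripper_force: 30.0
```

Call:
drive_tool(
  rows=[
    [0,0,0,-0.4,0,0,0],
    [0,0,0,-0.4,0,0,0],
    [0,0,0,-0.4,0,0,0],
    [0,0,0,-0.4,0,0,0],
    [0,0,0,0,0,0,0],
  ],
)

```text
time_s: 37.85
tcp_pos: [0.52, -0.0752, 0.1338]
ee_rot: [[0.898, -0.441, 0.001], [-0.441, -0.898, -0.0], [0.001, -0.0, -1.0]]
wrist_force: [-1.5, 0.1, 6.0]
gripper_width: 0.261
gripper_force: 30.0
```

Call:
drive_tool(
  rows=[
    [0,0,0,-0.4,0,0,0],
    [0,0,0,-0.4,0,0,0],
    [0,0,0,-0.3,0,0,0],
    [0,0,0,-0.3,0,0,0],
  ],
)

```text
time_s: 38.18
tcp_pos: [0.52, -0.0754, 0.1326]
ee_rot: [[0.898, -0.441, 0.001], [-0.441, -0.898, -0.001], [0.001, 0.0, -1.0]]
wrist_force: [-2.6, -0.8, 6.9]
gripper_width: 0.259
gripper_force: 30.0
```

Call:
drive_tool(
  rows=[
    [0,0,0,-0.3,0,0,0],
    [0,0,0,-0.2,0,0,0],
    [0,0,0,0,0,0,0],
  ],
)

```text
time_s: 38.43
tcp_pos: [0.5199, -0.0754, 0.1319]
ee_rot: [[0.898, -0.441, 0.001], [-0.441, -0.898, -0.001], [0.001, 0.0, -1.0]]
wrist_force: [-1.1, 0.1, 5.2]
gripper_width: 0.257
gripper_force: 30.0
```

Call:
drive_tool(
  rows=[
    [0,0,0,10,0,0,0],
    [0,0,0,19.2,0,0,0],
    [0,0,0,0,0,0,0],
    [0,4,20,0,0,0,0],
    [0,6,35,0,0,0,0],
  ],
)

```text
time_s: 38.85
tcp_pos: [0.529, -0.0213, 0.1598]
ee_rot: [[0.895, -0.445, -0.0], [-0.445, -0.895, 0.0], [-0.001, -0.0, -1.0]]
wrist_force: [1.0, -0.3, -1.5]
gripper_width: 0.255
gripper_force: 30.0
```

Call:
drive_tool(
  rows=[
    [0,6,35,0,0,0,0],
    [0,6,35,0,0,0,0],
    [0,5,30,0,0,0,0],
    [0,2,14,0,0,0,0],
    [0,0,0,0,0,0,0],
  ],
)

```text
time_s: 39.27
tcp_pos: [0.5489, 0.0968, 0.1593]
ee_rot: [[0.899, -0.438, -0.0], [-0.438, -0.899, 0.001], [-0.0, -0.0, -1.0]]
wrist_force: [0.1, -1.1, -2.6]
gripper_width: 0.256
gripper_force: 30.0
```

Call:
drive_tool(
  rows=[
    [0,0,0,-4,0,0,0],
    [0,0,0,-5,0,0,0],
    [0,0,0,-5,0,0,0],
    [0,0,0,-5.5,0,0,0],
    [0,0,0,-2,0,0,0],
  ],
)

```text
time_s: 39.68
tcp_pos: [0.5478, 0.0927, 0.1374]
ee_rot: [[0.897, -0.443, -0.002], [-0.443, -0.897, -0.001], [-0.002, 0.002, -1.0]]
wrist_force: [0.5, -0.0, -2.4]
gripper_width: 0.258
gripper_force: 30.0
```

Call:
drive_tool(
  rows=[
    [0,0,0,-0.3,0,0,0],
    [0,0,0,-0.4,0,0,0],
    [0,0,0,-0.5,0,0,0],
    [0,0,0,-0.5,0,0,0],
    [0,0,0,-0.5,0,0,0],
  ],
)

```text
time_s: 40.1
tcp_pos: [0.5488, 0.094, 0.1368]
ee_rot: [[0.897, -0.441, 0.001], [-0.441, -0.897, 0.0], [0.0, -0.0, -1.0]]
wrist_force: [0.1, 0.1, -0.8]
gripper_width: 0.254
gripper_force: 30.0
```

Call:
drive_tool(
  rows=[
    [0,0,0,-0.4,0,0,0],
    [0,0,0,-0.4,0,0,0],
    [0,0,0,-0.4,0,0,0],
    [0,0,0,-0.4,0,0,0],
    [0,0,0,-0.4,0,0,0],
  ],
)

```text
time_s: 40.52
tcp_pos: [0.5489, 0.0939, 0.1351]
ee_rot: [[0.898, -0.441, 0.001], [-0.441, -0.898, 0.0], [0.001, -0.0, -1.0]]
wrist_force: [-0.5, 0.3, 1.1]
gripper_width: 0.259
gripper_force: 30.0
```

Call:
drive_tool(
  rows=[
    [0,0,0,-0.4,0,0,0],
    [0,0,0,-0.4,0,0,0],
    [0,0,0,-0.4,0,0,0],
    [0,0,0,-0.4,0,0,0],
    [0,0,0,0,0,0,0],
  ],
)

```text
time_s: 40.93
tcp_pos: [0.549, 0.0941, 0.1336]
ee_rot: [[0.898, -0.441, 0.001], [-0.441, -0.898, 0.0], [0.001, -0.001, -1.0]]
wrist_force: [-0.9, 0.9, 4.1]
gripper_width: 0.259
gripper_force: 30.0
```

Call:
drive_tool(
  rows=[
    [0,0,0,-0.4,0,0,0],
    [0,0,0,-0.4,0,0,0],
    [0,0,0,-0.4,0,0,0],
    [0,0,0,0,0,0,0],
  ],
)

```text
time_s: 41.27
tcp_pos: [0.5491, 0.0942, 0.1324]
ee_rot: [[0.898, -0.441, 0.001], [-0.441, -0.898, 0.0], [0.001, -0.001, -1.0]]
wrist_force: [-0.9, 0.6, 5.5]
gripper_width: 0.257
gripper_force: 30.0
```

Call:
drive_tool(
  rows=[
    [0,0,0,-0.3,0,0,0],
    [0,0,0,-0.3,0,0,0],
    [0,0,0,-0.2,0,0,0],
    [0,0,0,0,0,0,0],
  ],
)

```text
time_s: 41.6
tcp_pos: [0.5492, 0.0942, 0.1321]
ee_rot: [[0.898, -0.441, 0.002], [-0.441, -0.898, 0.0], [0.001, -0.001, -1.0]]
wrist_force: [-2.7, 0.8, 8.2]
gripper_width: 0.257
gripper_force: 30.0
```

Call:
drive_tool(
  rows=[
    [0,0,0,10,0,0,0],
    [0,0,0,19.3,0,0,0],
    [0,0,0,0,0,0,0],
    [0,-4,-20,0,0,0,0],
    [0,-6,-35,0,0,0,0],
  ],
)

```text
time_s: 42.02
tcp_pos: [0.5391, 0.0405, 0.1593]
ee_rot: [[0.899, -0.438, 0.0], [-0.438, -0.899, 0.001], [-0.0, -0.001, -1.0]]
wrist_force: [0.0, -0.8, -1.4]
gripper_width: 0.26
gripper_force: 30.0
```

Call:
drive_tool(
  rows=[
    [0,-6,-35,0,0,0,0],
    [0,-6,-35,0,0,0,0],
    [0,-5,-30,0,0,0,0],
    [0,-2,-14,0,0,0,0],
    [0,0,0,0,0,0,0],
  ],
)

```text
time_s: 42.43
tcp_pos: [0.5181, -0.0777, 0.159]
ee_rot: [[0.896, -0.445, -0.002], [-0.445, -0.896, -0.0], [-0.002, 0.001, -1.0]]
wrist_force: [0.1, 0.4, -1.9]
gripper_width: 0.256
gripper_force: 30.0
```

Call:
drive_tool(
  rows=[
    [0,0,0,-5,0,0,0],
    [0,0,0,-6,0,0,0],
    [0,0,0,-5.5,0,0,0],
    [0,0,0,-5,0,0,0],
    [0,0,0,-1.5,0,0,0],
  ],
)

```text
time_s: 42.85
tcp_pos: [0.5189, -0.0743, 0.1357]
ee_rot: [[0.898, -0.44, -0.003], [-0.44, -0.898, -0.0], [-0.002, 0.001, -1.0]]
wrist_force: [0.8, 0.2, -1.5]
gripper_width: 0.251
gripper_force: 30.0
```

Call:
drive_tool(
  rows=[
    [0,0,0,-0.3,0,0,0],
    [0,0,0,-0.4,0,0,0],
    [0,0,0,-0.5,0,0,0],
    [0,0,0,-0.5,0,0,0],
    [0,0,0,-0.5,0,0,0],
  ],
)

```text
time_s: 43.27
tcp_pos: [0.5198, -0.075, 0.1353]
ee_rot: [[0.897, -0.441, 0.001], [-0.441, -0.897, 0.0], [0.001, -0.0, -1.0]]
wrist_force: [0.8, -0.1, -1.4]
gripper_width: 0.252
gripper_force: 30.0
```

Call:
drive_tool(
  rows=[
    [0,0,0,-0.4,0,0,0],
    [0,0,0,-0.4,0,0,0],
    [0,0,0,-0.4,0,0,0],
    [0,0,0,-0.4,0,0,0],
    [0,0,0,-0.4,0,0,0],
  ],
)

```text
time_s: 43.68
tcp_pos: [0.5197, -0.0752, 0.1332]
ee_rot: [[0.898, -0.441, 0.0], [-0.441, -0.898, -0.0], [0.0, 0.0, -1.0]]
wrist_force: [-0.0, -0.1, -0.3]
gripper_width: 0.256
gripper_force: 30.0
```

Call:
drive_tool(
  rows=[
    [0,0,0,-0.4,0,0,0],
    [0,0,0,-0.4,0,0,0],
    [0,0,0,-0.4,0,0,0],
    [0,0,0,-0.4,0,0,0],
    [0,0,0,0,0,0,0],
  ],
)

```text
time_s: 44.1
tcp_pos: [0.5199, -0.0752, 0.1321]
ee_rot: [[0.898, -0.441, 0.001], [-0.441, -0.898, -0.0], [0.001, 0.0, -1.0]]
wrist_force: [-1.4, 0.6, 4.7]
gripper_width: 0.256
gripper_force: 30.0
```

Call:
drive_tool(
  rows=[
    [0,0,0,-0.4,0,0,0],
    [0,0,0,-0.4,0,0,0],
    [0,0,0,-0.4,0,0,0],
    [0,0,0,0,0,0,0],
  ],
)

```text
time_s: 44.43
tcp_pos: [0.5198, -0.0753, 0.1306]
ee_rot: [[0.898, -0.441, 0.0], [-0.441, -0.898, -0.0], [0.001, 0.0, -1.0]]
wrist_force: [-1.8, -1.3, 3.1]
gripper_width: 0.256
gripper_force: 30.0
```

Call:
drive_tool(
  rows=[
    [0,0,0,-0.3,0,0,0],
    [0,0,0,-0.3,0,0,0],
    [0,0,0,-0.3,0,0,0],
    [0,0,0,0,0,0,0],
  ],
)

```text
time_s: 44.77
tcp_pos: [0.5199, -0.0754, 0.1299]
ee_rot: [[0.898, -0.441, 0.001], [-0.441, -0.898, -0.001], [0.001, 0.0, -1.0]]
wrist_force: [-1.5, -1.3, 5.5]
gripper_width: 0.256
gripper_force: 30.0
```

Call:
drive_tool(
  rows=[
    [0,0,0,10,0,0,0],
    [0,0,0,20.9,0,0,0],
    [0,0,0,0,0,0,0],
    [0,4,20,0,0,0,0],
    [0,6,35,0,0,0,0],
  ],
)

```text
time_s: 45.18
tcp_pos: [0.5289, -0.0211, 0.1596]
ee_rot: [[0.895, -0.445, -0.001], [-0.445, -0.895, 0.001], [-0.001, -0.0, -1.0]]
wrist_force: [0.8, 0.2, -2.3]
gripper_width: 0.259
gripper_force: 30.0
```

Call:
drive_tool(
  rows=[
    [0,6,35,0,0,0,0],
    [0,6,35,0,0,0,0],
    [0,5,30,0,0,0,0],
    [0,2,14,0,0,0,0],
    [0,0,0,0,0,0,0],
  ],
)

```text
time_s: 45.6
tcp_pos: [0.5488, 0.0969, 0.1591]
ee_rot: [[0.899, -0.438, -0.001], [-0.438, -0.899, 0.001], [-0.001, -0.0, -1.0]]
wrist_force: [0.2, -0.1, -1.5]
gripper_width: 0.256
gripper_force: 30.0
```

Call:
drive_tool(
  rows=[
    [0,0,0,-5,0,0,0],
    [0,0,0,-6,0,0,0],
    [0,0,0,-5.5,0,0,0],
    [0,0,0,-5,0,0,0],
    [0,0,0,-1.5,0,0,0],
  ],
)

```text
time_s: 46.02
tcp_pos: [0.5477, 0.0927, 0.1358]
ee_rot: [[0.897, -0.443, -0.002], [-0.443, -0.897, -0.001], [-0.002, 0.002, -1.0]]
wrist_force: [1.1, -0.1, -1.6]
gripper_width: 0.256
gripper_force: 30.0
```

Call:
drive_tool(
  rows=[
    [0,0,0,-0.3,0,0,0],
    [0,0,0,-0.4,0,0,0],
    [0,0,0,-0.5,0,0,0],
    [0,0,0,-0.5,0,0,0],
    [0,0,0,-0.5,0,0,0],
  ],
)

```text
time_s: 46.43
tcp_pos: [0.5488, 0.0939, 0.1353]
ee_rot: [[0.897, -0.441, 0.001], [-0.441, -0.897, 0.0], [0.0, -0.0, -1.0]]
wrist_force: [-0.8, -0.3, -1.5]
gripper_width: 0.258
gripper_force: 30.0
```

Call:
drive_tool(
  rows=[
    [0,0,0,-0.4,0,0,0],
    [0,0,0,-0.4,0,0,0],
    [0,0,0,-0.4,0,0,0],
    [0,0,0,-0.4,0,0,0],
    [0,0,0,-0.4,0,0,0],
  ],
)

```text
time_s: 46.85
tcp_pos: [0.5488, 0.0939, 0.1335]
ee_rot: [[0.898, -0.441, 0.001], [-0.441, -0.898, -0.0], [0.0, -0.0, -1.0]]
wrist_force: [-1.7, -0.8, 2.0]
gripper_width: 0.256
gripper_force: 30.0
```

Call:
drive_tool(
  rows=[
    [0,0,0,-0.4,0,0,0],
    [0,0,0,-0.4,0,0,0],
    [0,0,0,-0.4,0,0,0],
    [0,0,0,-0.4,0,0,0],
    [0,0,0,0,0,0,0],
  ],
)

```text
time_s: 47.27
tcp_pos: [0.5483, 0.0939, 0.1308]
ee_rot: [[0.897, -0.441, -0.001], [-0.441, -0.897, 0.0], [-0.001, 0.0, -1.0]]
wrist_force: [0.7, -0.4, -1.6]
gripper_width: 0.259
gripper_force: 30.0
```

Call:
drive_tool(
  rows=[
    [0,0,0,10,0,0,0],
    [0,0,0,18.8,0,0,0],
    [0,0,0,0,0,0,0],
    [0,-4,-20,0,0,0,0],
    [0,-6,-35,0,0,0,0],
  ],
)

```text
time_s: 47.68
tcp_pos: [0.5395, 0.0407, 0.1602]
ee_rot: [[0.899, -0.438, 0.002], [-0.438, -0.899, 0.001], [0.001, -0.002, -1.0]]
wrist_force: [-0.3, -0.4, -2.1]
gripper_width: 0.256
gripper_force: 30.0
```

Call:
drive_tool(
  rows=[
    [0,-6,-35,0,0,0,0],
    [0,-6,-35,0,0,0,0],
    [0,-5,-35,0,0,0,0],
    [0,-2,-40,0,0,0,0],
    [0,0,-40,0,0,0,0],
  ],
)

```text
time_s: 48.1
tcp_pos: [0.5188, -0.1475, 0.1601]
ee_rot: [[0.898, -0.44, 0.0], [-0.44, -0.898, 0.0], [-0.0, -0.0, -1.0]]
wrist_force: [1.1, 0.7, -1.6]
gripper_width: 0.257
gripper_force: 30.0
```

```bash
python3 - <<'E'
from h import *
p=capture('top');s=sense();print(s['time_s'],s['tcp_pos'])
q=capture('scene');cv2.imwrite('pics/drop.png',cv2.resize(q['frame'][120:270,180:380,::-1],(800,600)))
for p in(p,q):
    X=cloud(p,np.ones((384,512),bool));d=X[:,:2]-[.5345,.009];u=d@[.1685,.9857];w=d@[.9857,-.1685]
    for sg in(1,-1):
        k=(u*sg>.075)&(u*sg<.098)&(abs(w)<.012)&(X[:,2]<.08);print(sg,k.sum(),np.median(X[k,2]) if k.any() else 0)
E
```

```text
48.15 [ 0.5186504  -0.15336297  0.16003553]
1 0 0
-1 68 0.02093479326539336
1 41 0.02310825329687145
-1 85 0.02124419374123797
```

View pics/drop.png

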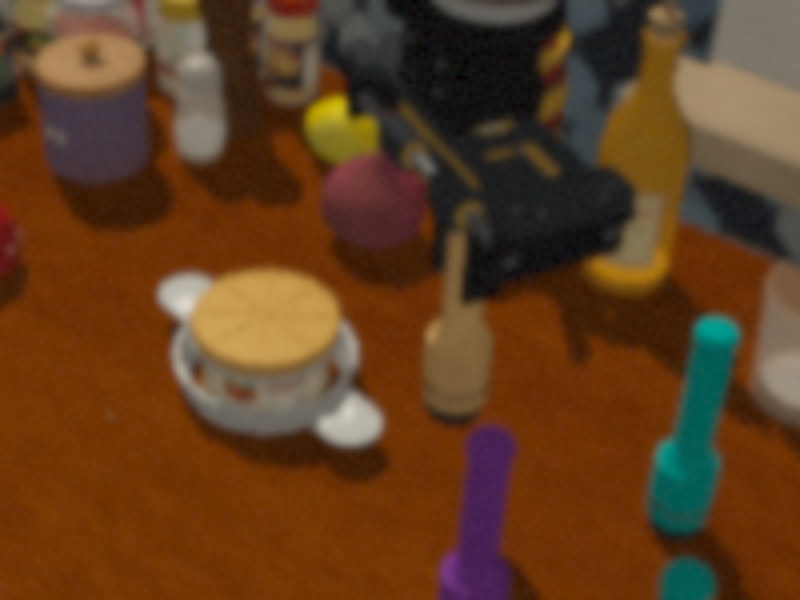

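The ring is down: both lugs sit at about 21 mm. Now setting the mallet down.

Call:
drive_tool(
  rows=[
    [0,0,-30,0,0,0,0],
    [0,0,-30,0,0,0,0],
    [0,0,0,-10,0,0,0],
    [0,0,0,-20,0,0,0],
    [0,0,0,-20,0,0,0],
  ],
)

```text
time_s: 48.62
tcp_pos: [0.5201, -0.2063, 0.1098]
ee_rot: [[0.897, -0.442, 0.002], [-0.442, -0.897, 0.0], [0.002, -0.001, -1.0]]
wrist_force: [-0.8, 0.3, -1.3]
gripper_width: 0.254
gripper_force: 30.0
```

Call:
drive_tool(
  rows=[
    [0,0,0,-12,0,0,0],
    [0,0,0,-8,0,0,0],
    [0,0,0,-3,0,0,0],
    [0,0,0,0,0,0,0],
    [0,0,0,0,0,0,0],
  ],
)

```text
time_s: 49.03
tcp_pos: [0.5203, -0.206, 0.0878]
ee_rot: [[0.898, -0.441, 0.001], [-0.441, -0.898, -0.0], [0.001, -0.0, -1.0]]
wrist_force: [0.4, -0.3, -1.3]
gripper_width: 0.255
gripper_force: 30.0
```

Call:
drive_tool(
  rows=[
    [0,0,0,-2,0,0,0],
    [0,0,0,-1.5,0,0,0],
    [0,0,0,-1.5,0,0,0],
    [0,0,0,0,0,0,0],
    [0,0,0,0,0,0,0],
  ],
)

```text
time_s: 49.45
tcp_pos: [0.5197, -0.2061, 0.0824]
ee_rot: [[0.897, -0.441, 0.0], [-0.441, -0.897, -0.0], [0.0, -0.0, -1.0]]
wrist_force: [-0.1, -0.2, -2.0]
gripper_width: 0.26
gripper_force: 30.0
```

Call:
drive_tool(
  rows=[
    [0,0,0,-0.6,0,0,0],
    [0,0,0,-0.6,0,0,0],
    [0,0,0,-0.4,0,0,0],
    [0,0,0,0,0,0,0],
  ],
)

```text
time_s: 49.78
tcp_pos: [0.5198, -0.2062, 0.081]
ee_rot: [[0.898, -0.441, 0.0], [-0.441, -0.898, -0.0], [0.0, 0.0, -1.0]]
wrist_force: [0.3, 0.8, -0.2]
gripper_width: 0.26
gripper_force: 30.0
```

Contact reached, with about 1.7 N of unloading. Opening the fingers.

Call:
drive_tool(
  rows=[
    [40,0,0,0,0,0,0],
    [60,0,0,0,0,0,0],
    [100,0,0,0,0,0,0],
    [100,0,0,0,0,0,0],
    [100,0,0,0,0,0,0],
  ],
)

```text
time_s: 50.2
tcp_pos: [0.5197, -0.2061, 0.0807]
ee_rot: [[0.897, -0.441, 0.0], [-0.441, -0.897, -0.0], [0.0, -0.0, -1.0]]
wrist_force: [-0.1, 0.9, -0.2]
gripper_width: 0.553
gripper_force: 0.0
```

Call:
drive_tool(
  rows=[
    [100,0,0,0,0,0,0],
    [100,0,0,0,0,0,0],
    [100,0,0,0,0,0,0],
    [100,0,0,0,0,0,0],
    [100,0,0,0,0,0,0],
  ],
)

```text
time_s: 50.62
tcp_pos: [0.5196, -0.2061, 0.0806]
ee_rot: [[0.897, -0.441, -0.0], [-0.441, -0.897, -0.0], [-0.0, 0.0, -1.0]]
wrist_force: [-0.9, -0.5, -0.1]
gripper_width: 0.932
gripper_force: 0.0
```

Call:
drive_tool(
  rows=[
    [100,0,0,8,0,0,0],
    [100,0,0,20,0,0,0],
    [100,0,0,35,0,0,0],
    [100,0,0,35,0,0,0],
    [100,0,0,20,0,0,0],
  ],
)

```text
time_s: 51.03
tcp_pos: [0.5213, -0.2067, 0.2036]
ee_rot: [[0.898, -0.44, 0.006], [-0.44, -0.898, -0.002], [0.007, -0.001, -1.0]]
wrist_force: [1.2, 0.0, 1.7]
gripper_width: 1.0
gripper_force: 0.0
```

Call:
drive_tool(
  rows=[
    [100,0,0,0,0,0,0],
    [100,0,0,0,0,0,0],
    [100,0,0,0,0,0,0],
  ],
)

```text
time_s: 51.28
tcp_pos: [0.5189, -0.2058, 0.1982]
ee_rot: [[0.897, -0.441, -0.001], [-0.441, -0.897, 0.001], [-0.001, -0.0, -1.0]]
wrist_force: [-0.5, -0.6, -0.3]
gripper_width: 1.0
gripper_force: 0.0
```

```bash
python3 - <<'E'
from h import *
q=capture('scene');s=sense();print(s['time_s'],s['tcp_pos'])
X=cloud(q,np.ones((384,512),bool))
Y=X[(np.hypot(X[:,0]-.521,X[:,1]+.207)<.04)&(X[:,2]>.008)&(X[:,2]<.19)]
i=[.521,-.207]
a=fitc(Y[(Y[:,2]>.015)&(Y[:,2]<.055)],.0195,i);b=fitc(Y[(Y[:,2]>.08)&(Y[:,2]<.14)],.0115,i);print(a,b,np.percentile(Y[:,2],98))
E
```

```text
51.3333 [ 0.51871004 -0.20583526  0.19755642]
[ 0.52076882 -0.20611778] [ 0.52086958 -0.20632822] 0.1620225719415775
```

The mallet stands upright with its top at 162 mm, released and clear. Handing in.

```bash
python3 -c "from station import *;print(finish_job())"
```

```text
the job is handed in; nothing more can be done
None
```

The job is handed in (no verdict came back): the ring was tapped down on alternating lugs until it dropped to the worktop, and the mallet stands upright and released about 215 mm from the tin's axis, at 51 s of the 64 s allowed.

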